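Square up control boards in the free jig

ROBOT

A 7-joint arm with a two-finger parallel gripper is mounted at the origin on the work surface. World frame = base frame: x ahead of the robot, y to its left, z up, the work surface at z = 0. Lengths are in m, angles in degrees, forces in N, time in s.
With the tool pointing down it reaches from about 0.4 to 0.85 m from the base axis. Payload 6.9 kg.
Tool frame: the origin (TCP) lies on the centre line of the jaws, within the pads' length; the fingertips stand 22 mm ahead of it and the grasp point (between the pads) lies 3 mm ahead of it (r.tip_extent is the distance from the TCP to the fingertips, in m); z points along the fingers, y is the line along which they close (so a half turn about z gives the same grasp; the last joint's range is limited). The gripper opens to 85 mm and grips with 20 to 120 N. Pads are 22 mm wide; open, the fingers measure 114 mm over their backs; the gripper's body (76 mm by 85 mm) begins 54 mm behind the grasp point. The pads swing forward as they close: fully open they stand 13 mm farther back than shut.
Start: joints at [81.904, 29.078, -13.613, 85.955, 7.202, 65.827, -8.869], TCP at [0.153, -0.606, 0.253] pointing down, gripper open.
Joint ranges: [-176.47, 176.47], [-13.61, 117.27], [-81.72, 77.17], [0.22, 143.17], [-87.28, 267.28], [10, 112.55], [-165.47, 165.47]. Speed limits (degrees/s): [136.94, 136.94, 180, 180, 180, 180, 180].

INTERFACE

Orientations are given as [roll, pitch, yaw] about the fixed x, y, z axes, in that order (R = Rz(yaw) Ry(pitch) Rx(roll)).
In Python, from cell import r gives the robot as it stands.
- The arm moves only by the tool jog_arm, never from a script. Its argument "plan" is one flat list of numbers, 7 for each row, row after row: the shift along the tool's x, y, z as a fraction of full scale, then the turn, a rotation vector about the tool's x, y, z as a fraction of full scale, then the closure, from 0 (fully open) to 1 (shut). In form: [dx, dy, dz, rx, ry, rz, claw, dx, dy, dz, rx, ry, rz, claw, ...]. A call has exactly 10 rows; each row shifts and turns the commanded pose from where the row before left it, along the tool's axes as they then stand; what a row does not reach is not made up. Full scale, the value 1, is 0.05 m for a shift and 0.12 rad for a turn. A row lasts 1/10 s, in which the tool goes at most 50 mm and 8.59 degrees, less where a joint would pass 70% of its speed; a pose out of reach is approached as far as the arm can. A call with a number of a shift or a turn outside -1 to 1 is refused whole. A call with a gripper value outside its range is refused whole. The fingers move at their own pace and stop on an object; "squeeze" is the grip in N (left out, the last holds). Time passes only in rows, so rows that do not move let the fingers close, or fill a call up. It gives the time, the measured TCP pose, the force, the opening and the grip force at its end, in the units of the state.
- r.sense(): the state, without advancing time (a new reading comes with each control period).
- r.capture(name): name is "side" or "top" or "wrist"; returns a dict with "frame" (384x512x3 uint8, red, green, blue), "vfov" (degrees; the focal length in pixels is half the picture's height over the tangent of half this angle, whatever the lens; pixels are square), "cx", "cy" (the principal point, pixels), "T" (4x4, takes a point from camera to world coordinates). Camera axes: x right, y up, looking along -z (the intrinsics and any distortion apply to the point x, -y, -z); pixel columns grow to the right and rows downward; lengths in m; the calibration is good to about 2 mm. A picture is of the moment at which its call begins. There is no depth.
- r.hand_in(): hands the job in; it is judged then, once.
Trained networks look in the newest picture that a camera, given by its name, has taken for a name from the list of things; names that differ only in an ending like _2 or _b are one class to them, and where a whole thing is asked for, a point or a joint stands for the part that bears it (a point fixed in the world has none). Each returns a list of dicts, best first, with "conf" (0 to 1); they miss things now and then, are a little off and sometimes report something else, mostly with a low value. They report only what shows in the picture. A call takes as long as a camera call. They do not tell look-alikes from the thing itself.
- r.recognise(camera, name): "uv" ([column, row] in pixels, amid what is visible of it).
- r.masks_of(camera, name): "mask" (384x512 bool, what is visible of it) and "uv" ([column, row] in pixels, amid what is visible of it).
- r.landmark_of(camera, name): "uv" ([column, row] in pixels: a listed point, or the origin of a listed thing).
The state is a dict: "time_s": time; "joint_pos": joint angles; "joint_vel": joint speeds; "effort": joint torques, N m; "eef_pos": TCP position; "orientation": TCP orientation; "contact_force": force on the tool from outside, world axes, zero at the start; "moment": the same for the moment, N m; "grip_width": finger opening in m; "grasp_force": force on a finger pad.
Only numpy, scipy, OpenCV 4.12 (cv2) and the standard library are available. Lean on these libraries where they do the work, as an engineer would, in place of code of your own. Each camera call takes 0.05 s, during which the arm holds its last target. There are 200 camera calls.

TASK

One of the two corner jigs is taken by a finned cover that must stay where it is: stack all the control boards flat in the other jig, one on another, the wide ones below and the narrow ones on top, lengthways along the side fence, each pushed home flush against both the end fence and the side fence. Only when the whole stack is square, set the hold-down weight flat on its top, in the middle of the top board and lengthways with it, and let go. Leave the other things on the bench alone.

Things in the scene. Friction and masses are not known exactly. Their poses are not given: they have to be found in the camera images.
- wide_1: Control board on an aluminium back plate, green with chips on top: a flat rigid slab 150 (x) by 60 (y) by 8 mm, about 0.15 kg, lying flat. Can be gripped across the 60 mm width with the finger tips about 2 mm off the table, and pushed at its edges. Origin: centre of its underside. Which end is which does not matter. Absent in some runs.
- wide_2: Control board on an aluminium back plate, green with chips on top: a flat rigid slab 150 (x) by 60 (y) by 8 mm, about 0.15 kg, lying flat. Can be gripped across the 60 mm width with the finger tips about 2 mm off the table, and pushed at its edges. Origin: centre of its underside. Which end is which does not matter. Absent in some runs.
- wide_3: Control board on an aluminium back plate, green with chips on top: a flat rigid slab 150 (x) by 60 (y) by 8 mm, about 0.15 kg, lying flat. Can be gripped across the 60 mm width with the finger tips about 2 mm off the table, and pushed at its edges. Origin: centre of its underside. Which end is which does not matter. Absent in some runs.
- narrow_1: Control board on an aluminium back plate, green with chips on top: a flat rigid slab 150 (x) by 45 (y) by 8 mm, about 0.11 kg, lying flat. Can be gripped across the 45 mm width with the finger tips about 2 mm off the table, and pushed at its edges. Origin: centre of its underside. Which end is which does not matter. Absent in some runs.
- narrow_2: Control board on an aluminium back plate, green with chips on top: a flat rigid slab 150 (x) by 45 (y) by 8 mm, about 0.11 kg, lying flat. Can be gripped across the 45 mm width with the finger tips about 2 mm off the table, and pushed at its edges. Origin: centre of its underside. Which end is which does not matter. Absent in some runs.
- weight: Hold-down weight, 0.6 kg: a flat steel block 90 (x) by 42 (y) by 20 mm with an upright black grip bar on top, 70 (x) by 16 (y) mm, from 20 to 48 mm above the underside; grip across the 16 mm. Origin: centre of its underside.
- jig_left: The left squaring jig, fixed: steel base plate 210 (x) by 110 (y) by 6 mm, aluminium fences 14 mm thick, top 58 mm above the table. End fence: inner face at local x = 85, y -20 to 54. Side fence: inner face at local y = 40, two pieces, x 45 to 85 and -65 to -25, the 70 mm gap between them open for a finger. -x and -y sides open. Origin: centre of the underside.
- jig_right: The right squaring jig, fixed: steel base plate 210 (x) by 110 (y) by 6 mm, aluminium fences 14 mm thick, top 58 mm above the table. End fence: inner face at local x = 85, y -20 to 54. Side fence: inner face at local y = 40, two pieces, x 45 to 85 and -65 to -25, the 70 mm gap between them open for a finger. -x and -y sides open. Origin: centre of the underside.
- jig_left_corner (a point): Inner corner of the left jig, on the top of its base plate (6 mm above the table); axes as the jig's: the end fence's face is x = 0, the side fence's y = 0, boards lie at negative x and y. A board of width w that is fully home has its origin at x = -75 mm, y = -w/2.
- jig_right_corner (a point): Inner corner of the right jig, on the top of its base plate (6 mm above the table); axes as the jig's: the end fence's face is x = 0, the side fence's y = 0, boards lie at negative x and y. A board of width w that is fully home has its origin at x = -75 mm, y = -w/2.
- cover_left: Finned cast-aluminium cover, 140 (x) by 58 (y) by 45 mm, 0.8 kg, curing in the left jig; exactly one of the two covers is there in any run (the other is absent), so that jig is occupied. Not to be moved. Origin: centre of underside.
- cover_right: Finned cast-aluminium cover, 140 (x) by 58 (y) by 45 mm, 0.8 kg, curing in the right jig; exactly one of the two covers is there in any run (the other is absent), so that jig is occupied. Not to be moved. Origin: centre of underside.
- spool: Bystander, to be left alone: solder spool, 48 mm across, 42 high, standing. Origin under its centre.
- flux_bottle: Bystander, to be left alone: small white bottle, 40 mm across, 100 high. Origin under its centre.
- meter: Bystander, to be left alone: teal hand multimeter lying flat, 150 by 75 by 32 mm. Origin under its centre.
- screwdriver: Bystander, to be left alone: screwdriver, 170 mm long, lying right of the right jig. Origin under its middle.
- brush: Bystander, to be left alone: cleaning brush, 150 mm long, lying at the back. Origin under its middle.
- connector: Bystander, to be left alone: black connector block on a plate, 70 by 100 by 38 mm, left of the left jig. Origin under its centre.
Not all that is in view belongs to the job. What is shaped like the wide_2 but blue or white is not meant.

How it is judged:
By the outcome, as a careful person would: the job done as asked, in the order asked, and still so for the second after the job is handed in, with the robot touching nothing.
Of wide_1, wide_2, wide_3 only 2 to 3 are there at a start; the rules pass over those that are not, and their reading is None.
Of narrow_1, narrow_2 only 1 to 2 are there at a start; the rules pass over those that are not, and their reading is None.
Of cover_left, cover_right only 1 to 1 are there at a start; the rules pass over those that are not, and their reading is None.
At some moment in a run one of wide_1, wide_2, wide_3 may be knocked a few centimetres aside while the robot is not near it.
It also fails if it takes over 210 s, if anything falls off the work surface, if the arm or the gripper's body presses on something with over 40 N, if the wrist force passes 120 N, or if a joint passes its speed limit or range.

## Working session

There is one attempt and no reset: what is moved stays moved. The work goes in short steps, Python scripts to look and compute and a tool call to move; the robot and the scene stay as the last step left them, time stands still between calls to the robot, and variables do not carry over. Pictures are saved under pics/ and viewed, at most 14 in all, crops included, and the job is handed in when it is done.

Besides the shell and the picture viewer there is one more tool, called after ">>>" as name(argument=value, ...) on one line, values as JSON. jog_arm: Moves the arm, as the interface text tells. Shift numbers are shares of 0.05 m and turn numbers shares of 0.12 rad, none past 1 either way. Its arguments: {"type":"object","properties":{"plan":{"type":"array"},"squeeze":{"type":"number"}},"required":["plan"]}

```bash
ls; mkdir -p pics; python3 - <<'E'
from cell import r
import cv2,numpy as np
print(r.sense())
for n in ("top","side"):
    c=r.capture(n); print(n,c["vfov"],c["cx"],c["cy"],c["T"].tolist() if hasattr(c["T"],'tolist') else c["T"], [k for k in c])
    cv2.imwrite(f"pics/{n}0.png",cv2.resize(c["frame"][:,:,::-1],(800,600),interpolation=cv2.INTER_CUBIC))
    for k in ("wide_1","narrow_1","weight","jig_left_corner","jig_right_corner","cover_left","cover_right"):
        print(n,k,[(np.round(d["uv"],1).tolist(),round(d["conf"],2)) for d in r.landmark_of(n,k)])
E
```

```text
pics
{'time_s': 0.0, 'joint_pos': array([ 81.90647942,  29.12530179, -13.60722386,  86.01007916,
         7.20169513,  65.82886751,  -8.8685031 ]), 'joint_vel': array([ 0.04970804,  0.03597562,  0.05990548, -0.05454776, -0.04610452,
        0.08085309,  0.06425897]), 'effort': array([ 1.24779788e-03, -6.20594931e+01, -2.18643710e+00, -2.49655616e+01,
        1.25786269e-02,  1.18887640e-02, -4.47563343e-05]), 'eef_pos': array([ 0.15245198, -0.60561916,  0.2524228 ]), 'orientation': array([-1.79894487e+02,  2.97984810e-03,  1.41384187e+01]), 'contact_force': array([ 0.42676202, -0.43923974, -0.05756243]), 'moment': array([ 0.01466792, -0.01076665,  0.02744502]), 'grasp_force': 0.0, 'grip_width': 0.08559454634221121}
top 45.89565397215535 254.34578336744934 195.7056356880908 [[0.07115964655837, 0.9764744316552085, -0.20355340583081658, 0.24735643670290677], [-0.9974619496360452, 0.0701615871072242, -0.012124797847995056, -0.011179294000083686], [0.0024420749266157193, 0.20389957336451847, 0.978988764109078, 1.32858571189609], [0.0, 0.0, 0.0, 1.0]] ['frame', 'vfov', 'cx', 'cy', 'T']
top
[... 485 characters left out ...]
84 [[-0.7120515413322938, 0.41310119947981316, -0.5677411394946154, -0.2246963188724191], [-0.7021247839444452, -0.4210592966023821, 0.5742210867912056, 0.7481414863850671], [-0.00184126512778875, 0.8075001348192128, 0.5898645115699725, 0.814517068335467], [0.0, 0.0, 0.0, 1.0]] ['frame', 'vfov', 'cx', 'cy', 'T']
side wide_1 [([241.1, 227.7], 0.97), ([265.5, 285.4], 0.97), ([114.3, 236.5], 0.88), ([234.5, 193.3], 0.63)]
side narrow_1 [([267.0, 209.1], 0.87), ([285.4, 198.1], 0.51)]
side weight [([209.5, 204.0], 0.71)]
side jig_left_corner [([170.2, 238.5], 0.76)]
side jig_right_corner [([291.6, 165.7], 0.96), ([193.7, 180.1], 0.72)]
side cover_left [([189.0, 247.9], 0.96)]
side cover_right []
```

View pics/top0.png

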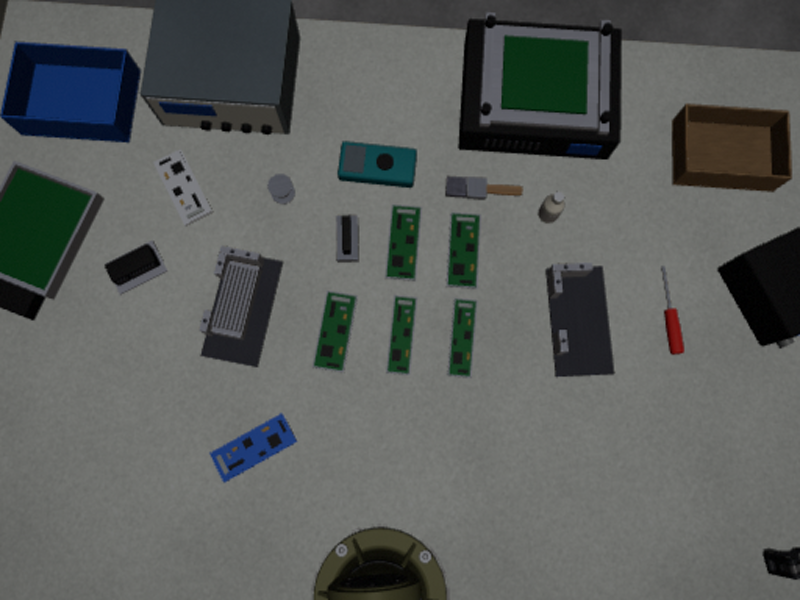

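View pics/side0.png

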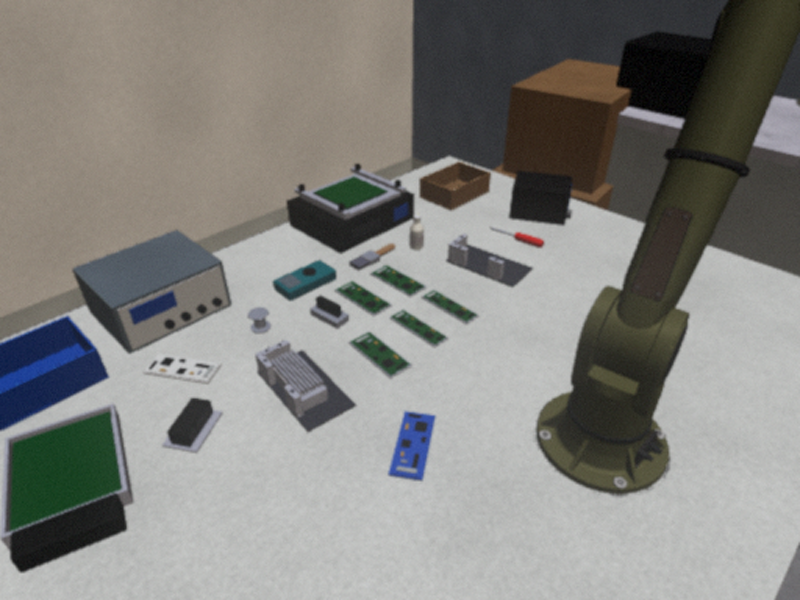

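Top view (800 px scale): three wide boards at (333,332), (404,243), (464,250), and two narrow ones at (401,335), (462,338). The weight is at (347,238), the left jig holds the cover, and the right jig at (580,320) is free. The white board at (185,187) and the blue one at (253,447) are look-alikes. The side view agrees.

```bash
cat > h.py <<'E'
from cell import r
import cv2,numpy as np
def ray(c,uv,z):
    f=192/np.tan(np.radians(c["vfov"])/2); T=np.array(c["T"]); uv=np.atleast_2d(uv).astype(float)
    d=np.c_[(uv[:,0]-c["cx"])/f,-(uv[:,1]-c["cy"])/f,-np.ones(len(uv))]@T[:3,:3].T
    return T[:3,3]+d*((z-T[2,3])/d[:,2])[:,None]
def proj(c,p):
    f=192/np.tan(np.radians(c["vfov"])/2); T=np.array(c["T"]); q=(np.atleast_2d(p)-T[:3,3])@T[:3,:3]
    return np.c_[c["cx"]-f*q[:,0]/q[:,2],c["cy"]+f*q[:,1]/q[:,2]]
def rect(c,mask,z):
    """centre, long-axis yaw(deg, -90..90), long, short of a mask's outline laid on the plane z"""
    cs=cv2.findContours(mask.astype(np.uint8),cv2.RETR_EXTERNAL,cv2.CHAIN_APPROX_NONE)[0]
    k=max(cs,key=cv2.contourArea)[:,0]
    p=ray(c,k,z)[:,:2]
    (x,y),(a,b),t=cv2.minAreaRect((p*1000).astype(np.float32))
    if a<b: a,b,t=b,a,t+90
    t=(t+90)%180-90
    return np.round([x/1000,y/1000],4).tolist(),round(t,1),round(a,1),round(b,1)
def green(c):
    h=cv2.cvtColor(c["frame"],cv2.COLOR_RGB2HSV)
    m=((h[...,0]>40)&(h[...,0]<85)&(h[...,1]>110)).astype(np.uint8)
    m=cv2.morphologyEx(m,cv2.MORPH_CLOSE,np.ones((5,5)))
    n,l,s,ce=cv2.connectedComponentsWithStats(m)
    return [(l==i) for i in range(1,n) if s[i,4]>150]
def boards(n="top",z=.008):
    c=r.capture(n)
    return c,[rect(c,m,z) for m in green(c)]
E
python3 - <<'E'
from h import *
print(r.tip_extent)
c,b=boards()
for x in b: print(x)
for k,z in (("wide_1",.008),("narrow_1",.008),("weight",.02),("jig_right",.006),("cover_left",.045)):
    for d in r.masks_of("top",k): print(k,round(d["conf"],2),rect(c,d["mask"],z))
for n in("top","side"):
    if n=="side": c=r.capture(n)
    for k,z in (("jig_right_corner",.006),("jig_right",0),("jig_left",0),("weight",0),("wide_1",0)):
        for d in r.landmark_of(n,k): print(n,k,round(d["conf"],2),np.round(ray(c,d["uv"],z)[0],4))
E
```

```text
0.022
([1.026, -0.2595], 89.9, 171.2, 162.4)
([0.6272, 0.7321], -17.0, 202.0, 164.5)
([0.6497, 0.0042], -0.9, 140.5, 51.6)
([0.6423, -0.1134], -0.0, 140.6, 51.6)
([0.6295, -0.6427], 45.4, 59.9, 54.4)
([0.466, 0.1213], -5.3, 140.9, 51.6)
([0.4677, -0.0052], -1.5, 140.3, 36.6)
([0.4706, -0.12], -1.7, 140.4, 36.5)
([0.533, -0.6974], -15.5, 70.7, 37.8)
wide_1 0.92 ([0.4662, 0.1201], -5.6, 148.1, 59.9)
wide_1 0.81 ([0.6428, -0.1137], -0.2, 150.2, 59.8)
wide_1 0.7 ([0.6502, 0.0023], -1.8, 149.5, 61.8)
wide_1 0.66 ([0.7329, 0.446], 32.4, 149.2, 60.2)
wide_1 0.59 ([0.2405, 0.2493], -56.2, 146.8, 58.0)
narrow_1 0.74 ([0.469, -0.0064], -3.8, 144.1, 43.8)
narrow_1 0.64 ([0.4714, -0.1212], -2.4, 149.0, 45.8)
weight 0.73 ([0.6451, 0.1116], 4.7, 91.1, 42.3)
jig_right 0.81 ([0.5232, -0.3402], 7.0, 219.7, 115.9)
cover_left 0.94 ([0.5059, 0.3053], -8.6, 142.1, 68.1)
top jig_right_corner 0.88 [ 0.5946 -0.293   0.006 ]
top jig_right_corner 0.42 [0.648 0.    0.006]
top jig_right_corner 0.18 [0.7297 0.2485 0.006 ]
top jig_right 0.81 [ 0.5204 -0.3404  0.    ]
top jig_left 0.81 [0.4954 0.3003 0.    ]
top j
[... 161 characters left out ...]
0.83 [0.4737 0.1104 0.    ]
top wide_1 0.82 [0.6548 0.0013 0.    ]
top wide_1 0.82 [ 0.6408 -0.1082  0.    ]
top wide_1 0.54 [ 0.5238 -0.3412  0.    ]
side jig_right 0.79 [ 0.5278 -0.3451  0.    ]
side jig_right 0.65 [0.4816 0.1191 0.    ]
side jig_right 0.51 [ 0.7339 -0.2753  0.    ]
side jig_right 0.4 [0.6427 0.1355 0.    ]
side jig_left 0.76 [ 0.5131  0.3033 -0.    ]
side weight 0.66 [0.6438 0.1092 0.    ]
side wide_1 0.88 [0.4694 0.1168 0.    ]
side wide_1 0.87 [0.7372 0.4564 0.    ]
side wide_1 0.85 [ 0.2427  0.2524 -0.    ]
side wide_1 0.7 [0.5717 0.5188 0.    ]
side wide_1 0.68 [0.6602 0.0045 0.    ]
side wide_1 0.54 [ 0.6406 -0.1081  0.    ]
side wide_1 0.22 [ 0.6012 -0.3006  0.    ]
```

```bash
cat >> h.py <<'E'
from scipy.spatial.transform import Rotation as Ro
def go(p,yaw):
    """turn (first) about tool x,y,z and then shift in the turned tool frame, in full-scale units"""
    s=r.sense(); R0=Ro.from_euler("xyz",s["orientation"],degrees=True); R1=Ro.from_euler("xyz",[180,0,yaw],degrees=True)
    print("at",np.round(s["eef_pos"],4),np.round(s["orientation"],2),"turn",np.round((R0.inv()*R1).as_rotvec()/.12,3),
      "shift",np.round(R1.inv().apply(np.array(p)-s["eef_pos"])/.05,3))
E
python3 - <<'E'
from h import *
go([.50,-.34,.32],7)
E
```

```text
at [ 0.1526 -0.6061  0.2533] [-180.     -0.     14.14] turn [-0.    -0.     1.038] shift [ 7.544 -4.435 -1.335]
```

>>> jog_arm(plan=[0,0,-0.6,0,0,0.52,0,0,0,-0.6,0,0,0.52,0,1,-0.6,0,0,0,0,0,1,-0.6,0,0,0,0,0,1,-0.6,0,0,0,0,0,1,-0.6,0,0,0,0,0,1,-0.6,0,0,0,0,0,1,-0.6,0,0,0,0,0,1,-0.5,0,0,0,0,0,0.5,-0.3,0,0,0,0,0])

```text
time_s: 2.65
eef_pos: [0.4575, -0.3724, 0.3135]
orientation: [-179.9, -0.1, 7.3]
contact_force: [0.5, 0.6, -0.3]
grip_width: 0.0856
grasp_force: 0.0
```

```bash
python3 - <<'E'
from h import *
go([.50,-.34,.32],7)
c=r.capture("wrist"); print(c["vfov"],c["cx"],c["cy"],np.round(c["T"],4).tolist())
print(r.sense()["time_s"])
cv2.imwrite("pics/w1.png",cv2.resize(c["frame"][:,:,::-1],(800,600),interpolation=cv2.INTER_CUBIC))
for k in("jig_right_corner","jig_right"): print(k,[(np.round(d["uv"],1).tolist(),round(d["conf"],2),np.round(ray(c,d["uv"],.006)[0],4)) for d in r.landmark_of("wrist",k)])
E
```

```text
at [ 0.4575 -0.3724  0.3135] [-1.7994e+02 -1.2000e-01  7.2500e+00] turn [-0.008 -0.018  0.037] shift [ 0.922 -0.539 -0.13 ]
67.01074134236723 259.10278282964447 190.15654170674506 [[0.1255, 0.9521, 0.279, 0.5292], [-0.9921, 0.1209, 0.0337, -0.3625], [-0.0017, -0.281, 0.9597, 0.4342], [0.0, 0.0, 0.0, 1.0]]
2.7
jig_right_corner [([213.7, 41.9], 0.94, array([ 0.6022, -0.2913,  0.006 ]))]
jig_right [([243.5, 110.7], 0.79, array([ 0.5189, -0.3407,  0.006 ]))]
```

View pics/w1.png

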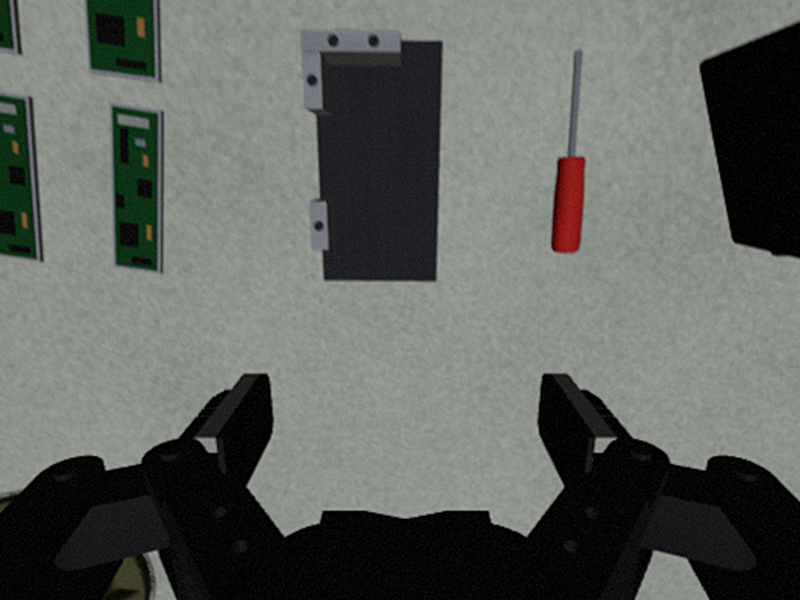

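Wrist view (800 px scale): the right jig is empty. Its plate corners are at (324,280), (436,280) and (442,41), and its fence tops run from (302,32) to (400,30), with the lower piece at (310–328, 200–250). I'll fit the jig pose to these.

```bash
python3 - <<'E'
from h import *
from scipy.optimize import least_squares
c=r.capture("wrist")
g=cv2.cvtColor(c["frame"],cv2.COLOR_RGB2GRAY).astype(np.float32)
m=np.array([[-105,55,6,324,280],[-105,-55,6,436,280],[105,-55,6,442,41],[99,54,58,302,32],[99,-20,58,400,30],[45,54,58,305,108],[45,40,58,322,110],[-25,54,58,310,200],[-25,40,58,327,200],[-65,54,58,312,250],[-65,40,58,328,250]],float)
def f(q):
    a=np.radians(q[2]); R=np.array([[np.cos(a),-np.sin(a)],[np.sin(a),np.cos(a)]])
    P=m[:,:3]/1000; w=np.c_[P[:,:2]@R.T+q[:2],P[:,2]]
    return proj(c,w)-((m[:,3:]+.5)/1.5625-.5)
s=least_squares(lambda q:f(q).ravel(),[.52,-.34,7],loss="soft_l1",x_scale=[.01,.01,1])
print(s.x); print(np.round(f(s.x),1).tolist())
a=np.radians(s.x[2]);R=np.array([[np.cos(a),-np.sin(a)],[np.sin(a),np.cos(a)]])
print("corner",R@[.085,.04]+s.x[:2], "wide home",R@[.01,.01]+s.x[:2])
# plate right edge and bottom edge, line fit
def edge(axis,rng,lo,hi):
    P=[]
    for k in rng:
        l=g[k,lo:hi] if axis==0 else g[lo:hi,k]
        i=np.argmax(np.diff(cv2.GaussianBlur(l[None],(1,5),0).ravel() if 0 else l)); P.append((lo+i+.5,k) if axis==0 else (k,lo+i+.5))
    w=ray(c,P,.006)[:,:2]; vx,vy,x0,y0=cv2.fitLine((w*1000).astype(np.float32),cv2.DIST_HUBER,0,.01,.01).ravel()
    print("edge",np.degrees(np.arctan2(vy,vx)),x0,y0, "in jig frame",(np.array([x0,y0])/1000-s.x[:2])@R)
edge(0,range(40,170,3),270,295); edge(1,range(215,275,3),170,190)
E
```

```text
[ 0.52027335 -0.34030934  6.89702713]
[[-0.2, 0.4], [0.4, 0.9], [0.6, -0.7], [-1.1, -1.5], [0.5, 0.1], [-0.3, 0.4], [0.4, -0.9], [-0.4, 0.8], [-0.3, 0.8], [-0.0, -0.1], [0.4, -0.1]]
corner [ 0.59985484 -0.29039154] wide home [ 0.52900013 -0.32918085]
edge 6.712196 529.90454 -393.3761 in jig frame [ 0.00318896 -0.05383932]
edge -82.75367 417.54742 -350.13272 in jig frame [-0.10316219  0.00258357]
```

```bash
python3 - <<'E'
from h import *
go([.6425,-.1134,.08],-.1)
E
```

```text
at [ 0.4542 -0.3756  0.3132] [1.7999e+02 3.0000e-02 7.0800e+00] turn [1.000e-03 4.000e-03 1.044e+00] shift [ 3.758 -5.251  4.663]
```

>>> jog_arm(plan=[0.3,-0.6,0,0,0,0.35,0.15,0.5,-0.8,0.2,0,0,0.35,0.15,0.6,-0.8,0.6,0,0,0.34,0.15,0.6,-0.8,0.7,0,0,0,0.15,0.6,-0.8,0.7,0,0,0,0.15,0.6,-0.7,0.7,0,0,0,0.15,0.4,-0.5,0.7,0,0,0,0.15,0.1,-0.2,0.6,0,0,0,0.15,0,0,0.2,0,0,0,0.15,0,0,0,0,0,0,0.15])

```text
time_s: 3.85
eef_pos: [0.61, -0.139, 0.1137]
orientation: [179.9, 0.2, -0.3]
contact_force: [-0.4, 0.0, 0.6]
grip_width: 0.0726
grasp_force: 0.0
```

```bash
python3 - <<'E'
from h import *
go([.6425,-.1134,.03],-.1)
print(r.sense()["grip_width"])
c=r.capture("wrist")
cv2.imwrite("pics/w2.png",cv2.resize(c["frame"][:,:,::-1],(800,600),interpolation=cv2.INTER_CUBIC))
E
```

```text
at [ 0.61   -0.139   0.1137] [179.95   0.21  -0.28] turn [ 0.007  0.031 -0.026] shift [ 0.649 -0.513  1.673]
0.07262160513212713
```

View pics/w2.png

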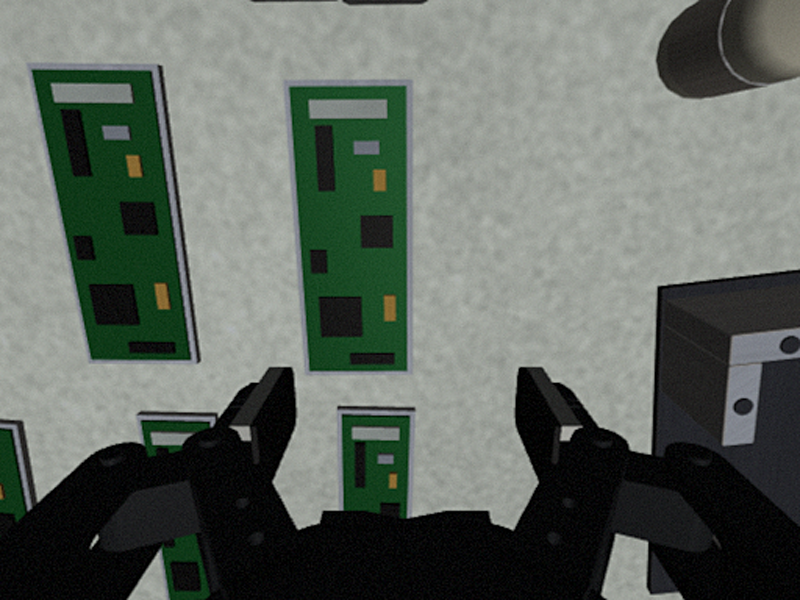

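The wrist view shows the target wide board ahead, spanning (285–412, 82–373), with nothing in the gripper's way. I'll measure it from here and move over it.

```bash
cat >> h.py <<'E'
def near(p,cams=("wrist","top"),z=.008):
    for n in cams:
        for b in boards(n,z)[1]:
            if np.hypot(b[0][0]-p[0],b[0][1]-p[1])<.06: print(n,b)
E
python3 - <<'E'
from h import *
near([.6425,-.1134])
E
```

```text
wrist ([0.6451, -0.1118], -0.1, 142.1, 52.9)
top ([0.6092, -0.1135], -0.7, 74.4, 51.5)
```

>>> jog_arm(plan=[0.1,-0.1,0,0,0,0,0.12,0.1,-0.1,0,0,0,0,0.12,0.1,-0.1,0.1,0,0,0,0.12,0.1,-0.1,0.2,0,0,0,0.12,0.1,-0.1,0.2,0,0,0,0.12,0.1,0,0.2,0,0,0,0.12,0,0,0.2,0,0,0,0.12,0,0,0.2,0,0,0,0.12,0,0,0.1,0,0,0,0.12,0,0,0,0,0,0,0.12])

```text
time_s: 5.0
eef_pos: [0.641, -0.1121, 0.0539]
orientation: [-180.0, 0.1, -0.2]
contact_force: [0.3, 0.1, -0.2]
grip_width: 0.0751
grasp_force: 0.0
```

```bash
python3 - <<'E'
from h import *
go([.6425,-.1134,.03],-.1)
E
```

```text
at [ 0.641  -0.1121  0.0539] [-1.7999e+02  1.1000e-01 -1.8000e-01] turn [-0.001  0.016 -0.012] shift [0.031 0.025 0.477]
```

>>> jog_arm(plan=[0.03,0,0.1,0,0,0,0.12,0.03,0,0.1,0,0,0,0.12,0,0,0.1,0,0,0,0.12,0,0,0.1,0,0,0,0.12,0,0,0.1,0,0,0,0.12,0,0,0.06,0,0,0,0.12,0,0,0.04,0,0,0,0.12,0,0,0,0,0,0,0.12,0,0,0,0,0,0,0.12,0,0,0,0,0,0,0.12])

```text
time_s: 6.0
eef_pos: [0.6449, -0.1119, 0.0252]
orientation: [180.0, -0.0, -0.2]
contact_force: [-0.6, 0.7, -0.5]
grip_width: 0.0754
grasp_force: 0.0
```

```bash
python3 - <<'E'
from h import *
c=r.capture("side")
print(r.sense()["contact_force"])
u=proj(c,[[.6425,-.1134,.02]])[0];print(u)
x,y=int(u[0]),int(u[1])
cv2.imwrite("pics/s2.png",cv2.resize(c["frame"][max(0,y-60):y+60,x-80:x+80,::-1],(800,600),interpolation=cv2.INTER_CUBIC))
E
```

```text
[-0.32421652  0.08141265  0.56855256]
[255.16159275 175.61170154]
```

View pics/s2.png

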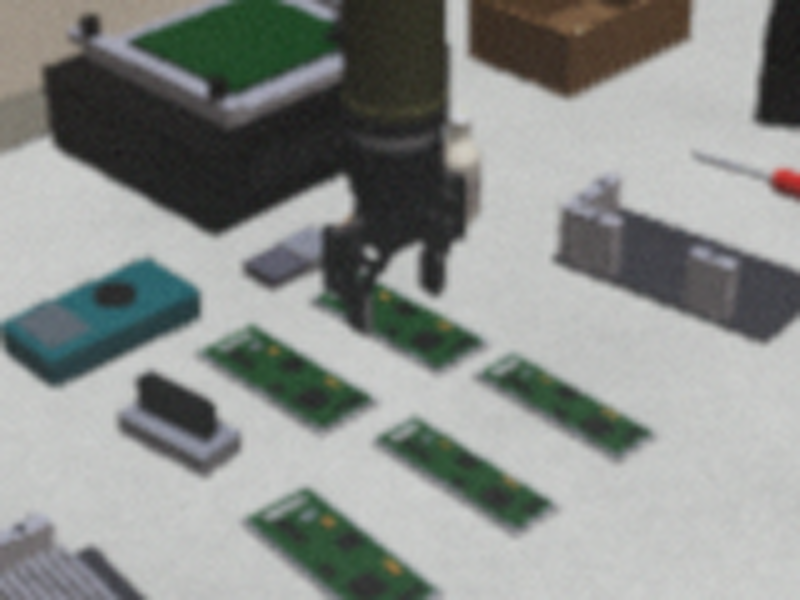

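The crop shows the fingers straddling the far wide board close to the table, with no contact force yet. I'll close and see whether they catch it.

>>> jog_arm(plan=[0,0,0,0,0,0,0.18,0,0,0,0,0,0,0.22,0,0,0,0,0,0,0.26,0,0,0,0,0,0,0.3,0,0,0,0,0,0,0.33,0,0,0,0,0,0,0.35,0,0,0,0,0,0,0.35,0,0,0,0,0,0,0.35,0,0,0,0,0,0,0.35,0,0,0,0,0,0,0.35], squeeze=40)

```text
time_s: 7.05
eef_pos: [0.6452, -0.1123, 0.026]
orientation: [180.0, -0.1, -0.2]
contact_force: [-2.7, -0.3, 7.1]
grip_width: 0.0556
grasp_force: 3.5
```

>>> jog_arm(plan=[0,0,-0.1,0,0,0,0.12,0,0,0,0,0,0,0.12,0,0,0,0,0,0,0.12,0,0,0.06,0,0,0,0.12,0,0,0.06,0,0,0,0.12,0,0,0.06,0,0,0,0.12,0,0,0.04,0,0,0,0.12,0,0,0,0,0,0,0.12,0,0,0,0,0,0,0.12,0,0,0,0,0,0,0.12])

```text
time_s: 8.05
eef_pos: [0.6449, -0.1119, 0.0191]
orientation: [-180.0, -0.0, -0.2]
contact_force: [-0.1, 0.6, 0.1]
grip_width: 0.0751
grasp_force: 0.0
```

>>> jog_arm(plan=[0,0,0,0,0,0,0.18,0,0,0,0,0,0,0.22,0,0,0,0,0,0,0.26,0,0,0,0,0,0,0.3,0,0,0,0,0,0,0.33,0,0,0,0,0,0,0.35,0,0,0,0,0,0,0.35,0,0,0,0,0,0,0.35,0,0,0,0,0,0,0.35,0,0,0,0,0,0,0.35], squeeze=40)

```text
time_s: 9.05
eef_pos: [0.6449, -0.112, 0.0195]
orientation: [180.0, -0.0, -0.2]
contact_force: [-1.7, -0.2, 6.2]
grip_width: 0.0587
grasp_force: 43.1
```

>>> jog_arm(plan=[0,0,-0.1,0,0,0,0.35,0,0,-0.3,0,0,0,0.35,0,0,-0.4,0,0,0,0.35,0,0,-0.4,0,0,0,0.35,-0.1,0.2,-0.4,0,0,0,0.35,-0.3,0.4,-0.3,0,0,-0.2,0.35,-0.3,0.4,0,0,0,-0.2,0.35,-0.3,0.4,0,0,0,-0.2,0.35,-0.3,0.4,0,0,0,-0.2,0.35,-0.2,0.4,0,0,0,-0.2,0.35])

```text
time_s: 10.05
eef_pos: [0.5732, -0.2256, 0.115]
orientation: [180.0, 0.0, 6.8]
contact_force: [0.4, 0.1, -0.8]
grip_width: 0.0585
grasp_force: 43.6
```

```bash
python3 - <<'E'
from h import *
go([.520,-.3383,.1],6.9)
s=r.sense();print(s["grip_width"],s["grasp_force"],s["contact_force"])
E
```

```text
at [ 0.5732 -0.2256  0.115 ] [1.7998e+02 1.0000e-02 6.7600e+00] turn [ 0.003  0.002 -0.02 ] shift [-1.328  2.111  0.3  ]
0.05854462536248635 43.62637460231781 [ 0.4330349   0.06031833 -0.84499194]
```

>>> jog_arm(plan=[-0.2,0.3,0,0,0,-0.02,0.35,-0.2,0.3,0,0,0,0,0.35,-0.2,0.35,0,0,0,0,0.35,-0.2,0.35,0,0,0,0,0.35,-0.2,0.3,0,0,0,0,0.35,-0.2,0.3,0,0,0,0,0.35,-0.1,0.2,0.2,0,0,0,0.35,-0.03,0.1,0.3,0,0,0,0.35,0,0,0.3,0,0,0,0.35,0,0,0.1,0,0,0,0.35])

```text
time_s: 11.05
eef_pos: [0.5205, -0.3405, 0.0662]
orientation: [-179.8, 0.2, 6.9]
contact_force: [0.0, -0.4, -2.3]
grip_width: 0.0587
grasp_force: 43.6
```

```bash
python3 - <<'E'
from h import *
go([.520,-.3383,.028],6.9)
c,b=boards("wrist",.085);print(b)
E
```

```text
at [ 0.5205 -0.3405  0.0662] [-1.7982e+02  1.5000e-01  6.8900e+00] turn [-0.025  0.022 -0.001] shift [-0.005 -0.045  0.763]
[([0.535, -0.3646], -82.9, 174.9, 121.0), ([0.4855, -0.2582], -3.6, 54.0, 28.4), ([0.4715, -0.2351], -17.1, 28.9, 10.3), ([0.4781, -0.2706], -87.3, 19.0, 12.9)]
```

>>> jog_arm(plan=[0,0,0.15,-0.02,0.02,0,0.35,0,0,0.15,0,0,0,0.35,0,0,0.15,0,0,0,0.35,0,0,0.15,0,0,0,0.35,0,0,0.1,0,0,0,0.35,0,0,0.04,0,0,0,0.35,0,0,0.02,0,0,0,0.35,0,0,0.02,0,0,0,0.35,0,0,0,0,0,0,0.35,0,0,0,0,0,0,0.35])

```text
time_s: 12.1
eef_pos: [0.5215, -0.3419, 0.0302]
orientation: [179.8, -0.2, 6.8]
contact_force: [-0.3, -0.5, -2.8]
grip_width: 0.0585
grasp_force: 43.6
```

>>> jog_arm(plan=[0,0,0.03,0,0,0,0.35,0,0,0.03,0,0,0,0.35,0,0,0.02,0,0,0,0.35,0,-0.04,0,0,0,0,0.35,0,-0.04,0,0,0,0,0.35,0,-0.04,0,0,0,0,0.35,0,-0.04,0,0,0,0,0.35,0,-0.04,0,0,0,0,0.35,0,-0.02,0,0,0,0,0.35,0,0,0,0,0,0,0.35])

```text
time_s: 13.1
eef_pos: [0.5202, -0.3307, 0.026]
orientation: [179.9, -0.1, 6.9]
contact_force: [0.2, 0.8, -1.6]
grip_width: 0.0582
grasp_force: 43.6
```

>>> jog_arm(plan=[0.02,0,0,0,0,0,0.35,0.03,0,0,0,0,0,0.35,0.03,0,0,0,0,0,0.35,0.03,0,0,0,0,0,0.35,0.02,0,0,0,0,0,0.35,0,-0.01,0,0,0,0,0.35,0,-0.01,0,0,0,0,0.35,0,-0.01,0,0,0,0,0.35,0,0,0,0,0,0,0.35,0,0,0,0,0,0,0.35])

```text
time_s: 14.1
eef_pos: [0.5266, -0.3294, 0.0261]
orientation: [179.8, -0.2, 6.8]
contact_force: [1.6, -5.0, -2.8]
grip_width: 0.0584
grasp_force: 43.5
```

>>> jog_arm(plan=[0,-0.02,0,0,0,0,0.35,0,-0.02,0,0,0,0,0.35,0,0,0,0,0,0,0.35,0.02,0,0,0,0,0,0.35,0.02,0,0,0,0,0,0.35,0.02,0,0,0,0,0,0.35,0.02,0,0,0,0,0,0.35,0.02,0,0,0,0,0,0.35,0,0,0,0,0,0,0.35,0,0,0,0,0,0,0.35])

```text
time_s: 15.1
eef_pos: [0.5293, -0.329, 0.026]
orientation: [179.7, 0.0, 6.7]
contact_force: [-2.4, -9.3, -1.7]
grip_width: 0.0588
grasp_force: 44.7
```

>>> jog_arm(plan=[0.03,0,0,0,0,0,0.35,0.03,0,0,0,0,0,0.35,0.03,0,0,0,0,0,0.35,0.03,-0.02,0,0,0,0,0.35,0.03,-0.02,0,0,0,0,0.35,0,0,0,0,0,0,0.35,0,0,0,0,0,0,0.35,0,0,0,0,0,0,0.35,0,0,0,0,0,0,0.35,0,0,0,0,0,0,0.35])

```text
time_s: 16.1
eef_pos: [0.5306, -0.3288, 0.0257]
orientation: [179.7, 0.6, 6.6]
contact_force: [-17.7, -12.8, 7.7]
grip_width: 0.0582
grasp_force: 45.6
```

```bash
python3 - <<'E'
from h import *
s=r.sense(); print(s["eef_pos"],s["contact_force"])
near([.529,-.329],("wrist","top"),.014)
E
```

```text
[ 0.53055097 -0.32878835  0.0256918 ] [-17.69190987 -12.78418091   7.67411163]
wrist ([0.5338, -0.3278], 6.7, 136.2, 53.7)
wrist ([0.5107, -0.289], -6.2, 47.0, 18.6)
wrist ([0.5277, -0.3626], 23.1, 26.2, 9.1)
top ([0.4931, -0.3339], 10.3, 70.6, 50.4)
```

>>> jog_arm(plan=[0,0,0,0,0,0,0.25,0,0,0,0,0,0,0.12,0,0,0,0,0,0,0.12,0,0,0,0,0,0,0.12,0,0,-0.1,0,0,0,0.12,0,0,-0.3,0,0,0,0.12,0,0,-0.5,0,0,0,0.12,0,0,-0.5,0,0,0,0.12,0,0,-0.5,0,0,0,0.12,0,0,-0.4,0,0,0,0.12])

```text
time_s: 17.2
eef_pos: [0.5386, -0.3228, 0.144]
orientation: [179.8, -0.3, 6.9]
contact_force: [1.2, -0.7, 0.8]
grip_width: 0.0748
grasp_force: 0.0
```

>>> jog_arm(plan=[0.3,-0.7,-0.3,0,0,0.2,0.12,0.3,-0.7,-0.3,0,0,0.2,0.12,0.3,-0.7,-0.2,0,0,0.2,0.12,0.3,-0.7,0,0,0,0.2,0.12,0.3,-0.7,0,0,0,0.2,0.12,0.3,-0.7,0,0,0,0.1,0.12,0.2,-0.6,0,0,0,0,0.12,0.1,-0.3,0,0,0,0,0.12,0,-0.1,0,0,0,0,0.12,0,0,0,0,0,0,0.12])

```text
time_s: 18.2
eef_pos: [0.6305, -0.0588, 0.181]
orientation: [179.8, -0.1, -0.7]
contact_force: [0.0, -1.0, 0.0]
grip_width: 0.0752
grasp_force: 0.0
```

```bash
cat >> h.py <<'E'
JY=6.9;JH=np.array([.520,-.340])
def stack(k,w=60,cam="top"):
    "board on layer k, in the jig's corner frame (mm); home is -75,-w/2"
    a=np.radians(JY);R=np.array([[np.cos(a),-np.sin(a)],[np.sin(a),np.cos(a)]])
    for b in boards(cam,.014+.008*k)[1]:
        q=((np.array(b[0])-JH)@R-[.085,.04])*1000
        if abs(q[0]+75)<40 and abs(q[1]+30)<30: print("stack",cam,np.round(q,1),"yaw-jig",round(b[1]-JY,1),b[2:])
E
python3 - <<'E'
from h import *
stack(0)
go([.650,.003,.08],-1.3)
near([.65,.003]); near([.466,.12],("top",)); near([.469,-.006],("top",));near([.471,-.12],("top",))
E
```

```text
stack top [-75.7 -30. ] yaw-jig -0.3 (140.6, 51.6)
at [ 0.6303 -0.0601  0.1809] [ 1.7981e+02 -1.3000e-01 -8.0000e-01] turn [ 0.028 -0.019  0.073] shift [ 0.365 -1.27   2.018]
wrist ([0.6522, 0.0058], -0.8, 141.5, 53.1)
top ([0.6497, 0.0042], -0.8, 140.5, 51.6)
top ([0.4657, 0.1211], -5.3, 140.4, 51.4)
top ([0.4677, -0.0053], -1.8, 140.4, 36.5)
```

>>> jog_arm(plan=[0.1,-0.2,0.1,0.03,-0.02,0,0.12,0.1,-0.25,0.2,0,0,0,0.12,0.1,-0.25,0.3,0,0,0,0.12,0.05,-0.25,0.4,0,0,0,0.12,0.05,-0.2,0.4,0,0,0,0.12,0,-0.1,0.4,0,0,0,0.12,0,-0.05,0.3,0,0,0,0.12,0,0,0.2,0,0,0,0.12,0,0,0.1,0,0,0,0.12,0,0,0,0,0,0,0.12])

```text
time_s: 19.5
eef_pos: [0.6515, 0.0063, 0.0601]
orientation: [-179.9, 0.0, -0.7]
contact_force: [0.0, -1.4, 0.3]
grip_width: 0.0754
grasp_force: 0.0
```

```bash
python3 - <<'E'
from h import *
go([.651,.0045,.0195],-.8)
E
```

```text
at [0.6515 0.0063 0.0601] [-1.7993e+02  3.0000e-02 -7.4000e-01] turn [-0.011  0.005  0.009] shift [-0.01   0.037  0.813]
```

>>> jog_arm(plan=[0,0.02,0.1,0,0,0,0.12,0,0.02,0.15,0,0,0,0.12,0,0,0.15,0,0,0,0.12,0,0,0.15,0,0,0,0.12,0,0,0.12,0,0,0,0.12,0,0,0.08,0,0,0,0.12,0,0,0.04,0,0,0,0.12,0,0,0,0,0,0,0.12,0,0,0,0,0,0,0.18,0,0,0,0,0,0,0.22])

```text
time_s: 20.5
eef_pos: [0.6519, 0.0048, 0.0216]
orientation: [-179.9, -0.0, -0.7]
contact_force: [0.0, -0.6, 0.2]
grip_width: 0.0662
grasp_force: 0.0
```

>>> jog_arm(plan=[0,0,0,0,0,0,0.26,0,0,0,0,0,0,0.3,0,0,0,0,0,0,0.33,0,0,0,0,0,0,0.35,0,0,0,0,0,0,0.35,0,0,0,0,0,0,0.35,0,0,0,0,0,0,0.35,0,0,0,0,0,0,0.35,0,0,0,0,0,0,0.35,0,0,0,0,0,0,0.35], squeeze=40)

```text
time_s: 21.5
eef_pos: [0.6518, 0.0048, 0.022]
orientation: [-179.9, -0.1, -0.7]
contact_force: [-1.5, -0.2, 4.5]
grip_width: 0.058
grasp_force: 42.0
```

>>> jog_arm(plan=[0,0,-0.1,0,0,0,0.35,0,0,-0.3,0,0,0,0.35,0,0.1,-0.5,0,0,0,0.35,-0.1,0.3,-0.5,0,0,0,0.35,-0.2,0.5,-0.4,0,0,-0.2,0.35,-0.2,0.7,-0.2,0,0,-0.2,0.35,-0.3,0.7,0,0,0,-0.2,0.35,-0.3,0.7,0,0,0,-0.2,0.35,-0.3,0.7,0,0,0,-0.2,0.35,-0.2,0.6,0,0,0,-0.1,0.35])

```text
time_s: 22.5
eef_pos: [0.5799, -0.2162, 0.1221]
orientation: [-180.0, -0.0, 6.8]
contact_force: [0.0, 0.6, -1.1]
grip_width: 0.0579
grasp_force: 43.2
```

```bash
python3 - <<'E'
from h import *
go([.520,-.3383,.12],6.9)
E
```

```text
at [ 0.5799 -0.2162  0.1221] [-1.7998e+02 -2.0000e-02  6.8200e+00] turn [-0.002 -0.003 -0.011] shift [-1.482  2.28   0.041]
```

>>> jog_arm(plan=[-0.2,0.3,0,0,0,0,0.35,-0.25,0.35,0,0,0,0,0.35,-0.25,0.35,0,0,0,0,0.35,-0.25,0.35,0,0,0,0,0.35,-0.25,0.35,0,0,0,0,0.35,-0.2,0.35,0,0,0,0,0.35,-0.1,0.2,0.2,0,0,0,0.35,-0.03,0.08,0.3,0,0,0,0.35,0,0,0.3,0,0,0,0.35,0,0,0.1,0,0,0,0.35])

```text
time_s: 23.5
eef_pos: [0.5185, -0.3368, 0.0733]
orientation: [-179.7, 0.1, 6.9]
contact_force: [-0.6, 0.6, -2.3]
grip_width: 0.0579
grasp_force: 43.2
```

```bash
python3 - <<'E'
from h import *
go([.520,-.3383,.038],6.9)
E
```

```text
at [ 0.5185 -0.3368  0.0733] [-1.7975e+02  1.0000e-01  6.9100e+00] turn [-0.037  0.015  0.002] shift [0.027 0.033 0.705]
```

>>> jog_arm(plan=[0,0,0.15,-0.03,0.01,0,0.35,0,0,0.15,0,0,0,0.35,0,0,0.15,0,0,0,0.35,0,0,0.15,0,0,0,0.35,0,0,0.06,0,0,0,0.35,0,0,0.04,0,0,0,0.35,0,0,0.02,0,0,0,0.35,0,0,0,0,0,0,0.35,0,0,0,0,0,0,0.35,0,0,0,0,0,0,0.35])

```text
time_s: 24.5
eef_pos: [0.5193, -0.3386, 0.04]
orientation: [179.9, -0.1, 6.8]
contact_force: [-0.7, 0.8, -1.0]
grip_width: 0.0583
grasp_force: 43.2
```

>>> jog_arm(plan=[0,-0.03,0.01,0,0,0,0.35,0,-0.03,0.01,0,0,0,0.35,0,-0.03,0,0,0,0,0.35,0,-0.03,0,0,0,0,0.35,0,-0.03,0,0,0,0,0.35,0,-0.02,0,0,0,0,0.35,0.03,-0.01,0,0,0,0,0.35,0.03,0,0,0,0,0,0.35,0.03,0,0,0,0,0,0.35,0,0,0,0,0,0,0.35])

```text
time_s: 25.5
eef_pos: [0.5225, -0.3299, 0.0387]
orientation: [179.8, -0.1, 6.8]
contact_force: [-0.5, -5.4, -2.1]
grip_width: 0.058
grasp_force: 43.3
```

>>> jog_arm(plan=[0.03,0,0.02,0,0,0,0.35,0.03,0,0.02,0,0,0,0.35,0.03,0,0.01,0,0,0,0.35,0.03,-0.02,0,0,0,0,0.35,0.03,-0.02,0,0,0,0,0.35,0.03,-0.02,0,0,0,0,0.35,0.03,-0.02,0,0,0,0,0.35,0.03,0,0,0,0,0,0.35,0,0,0,0,0,0,0.35,0,0,0,0,0,0,0.35])

```text
time_s: 26.5
eef_pos: [0.5302, -0.3288, 0.0363]
orientation: [179.6, 0.3, 6.6]
contact_force: [-9.4, -13.5, 3.8]
grip_width: 0.0583
grasp_force: 43.9
```

>>> jog_arm(plan=[0.03,0,0,0,0,0,0.35,0.03,0,0,0,0,0,0.35,0.03,0,0,0,0,0,0.35,0,0,0,0,0,0,0.35,0,0,0,0,0,0,0.35,0,0,0,0,0,0,0.25,0,0,0,0,0,0,0.12,0,0,0,0,0,0,0.12,0,0,0,0,0,0,0.12,0,0,-0.1,0,0,0,0.12])

```text
time_s: 27.5
eef_pos: [0.5386, -0.322, 0.0407]
orientation: [180.0, -0.1, 6.9]
contact_force: [-0.5, 0.1, -0.7]
grip_width: 0.0754
grasp_force: 0.0
```

>>> jog_arm(plan=[0,0,-0.3,0,0,0,0.12,0,0,-0.5,0,0,0,0.12,0,0,-0.6,0,0,0,0.12,-0.1,-0.4,-0.5,0,0,0.1,0.12,-0.2,-0.8,-0.3,0,0,0.3,0.12,-0.2,-0.9,0,0,0,0.3,0.12,-0.2,-0.9,0,0,0,0.3,0.12,-0.2,-0.9,0,0,0,0.3,0.12,-0.2,-0.9,0,0,0,0.3,0.12,-0.1,-0.9,0,0,0,0.2,0.12])

```text
time_s: 28.5
eef_pos: [0.4709, -0.0388, 0.1519]
orientation: [179.9, -0.2, -5.6]
contact_force: [1.7, -0.9, 0.1]
grip_width: 0.0753
grasp_force: 0.0
```

```bash
python3 - <<'E'
from h import *
stack(1)
go([.466,.121,.1],-5.3)
for b in boards("top")[1]: print(b) if b[2]<145 and b[2]>100 else 0
E
```

```text
stack top [-76. -30.] yaw-jig -0.1 (139.7, 51.5)
at [ 0.4713 -0.0297  0.1523] [-179.82   -0.23   -5.12] turn [-0.026 -0.034  0.026] shift [-0.384 -2.991  1.046]
([0.5849, -0.6671], 30.6, 116.3, 55.8)
([0.5307, -0.3325], 6.5, 141.0, 52.3)
([0.4657, 0.1211], -5.3, 140.4, 51.4)
```

>>> jog_arm(plan=[-0.1,-0.4,0,0,0,0,0.12,-0.1,-0.5,0.1,0,0,0,0.12,-0.1,-0.6,0.3,0,0,0,0.12,-0.05,-0.6,0.4,0,0,0,0.12,-0.05,-0.5,0.5,0,0,0,0.12,0,-0.3,0.4,0,0,0,0.12,0,-0.1,0.3,0,0,0,0.12,0,0,0.1,0,0,0,0.12,0,0,0,0,0,0,0.12,0,0,0,0,0,0,0.12])

```text
time_s: 29.6
eef_pos: [0.4671, 0.1098, 0.0461]
orientation: [179.9, -0.2, -5.6]
contact_force: [0.3, 0.6, -0.4]
grip_width: 0.0751
grasp_force: 0.0
```

```bash
python3 - <<'E'
from h import *
go([.466,.121,.0205],-5.3)
near([.466,.121])
E
```

```text
at [0.4671 0.1098 0.0461] [179.9   -0.18  -5.58] turn [ 0.014 -0.026 -0.041] shift [-0.042 -0.221  0.512]
wrist ([0.4522, 0.1146], 84.3, 361.9, 202.8)
```

>>> jog_arm(plan=[-0.02,-0.1,0,0.01,-0.03,-0.04,0.12,-0.02,-0.1,0,0,0,0,0.12,0,-0.02,0.1,0,0,0,0.12,0,0,0.15,0,0,0,0.12,0,0,0.12,0,0,0,0.12,0,0,0.08,0,0,0,0.12,0,0,0.04,0,0,0,0.12,0,0,0.02,0,0,0,0.12,0,0,0,0,0,0,0.18,0,0,0,0,0,0,0.22])

```text
time_s: 30.7
eef_pos: [0.4656, 0.1216, 0.0199]
orientation: [180.0, 0.1, -5.3]
contact_force: [-0.7, 0.7, 0.5]
grip_width: 0.0664
grasp_force: 0.0
```

>>> jog_arm(plan=[0,0,0,0,0,0,0.26,0,0,0,0,0,0,0.3,0,0,0,0,0,0,0.33,0,0,0,0,0,0,0.35,0,0,0,0,0,0,0.35,0,0,0,0,0,0,0.35,0,0,0,0,0,0,0.35,0,0,0,0,0,0,0.35,0,0,0,0,0,0,0.35,0,0,0,0,0,0,0.35], squeeze=40)

```text
time_s: 31.7
eef_pos: [0.4657, 0.1217, 0.0204]
orientation: [180.0, 0.0, -5.2]
contact_force: [-0.9, 0.4, 6.8]
grip_width: 0.059
grasp_force: 41.4
```

>>> jog_arm(plan=[0,0,-0.1,0,0,0,0.35,0,0,-0.3,0,0,0,0.35,0,0.1,-0.6,0,0,-0.2,0.35,0,0.4,-0.6,0,0,-0.4,0.35,0,0.7,-0.5,0,0,-0.4,0.35,0,0.9,-0.2,0,0,-0.4,0.35,0.1,0.9,0,0,0,-0.3,0.35,0.1,0.9,0,0,0,-0.1,0.35,0.1,0.9,0,0,0,0,0.35,0,0.7,0,0,0,0,0.35])

```text
time_s: 32.7
eef_pos: [0.498, -0.1538, 0.1349]
orientation: [179.9, 0.1, 7.0]
contact_force: [0.2, -0.0, -2.0]
grip_width: 0.0584
grasp_force: 43.7
```

```bash
python3 - <<'E'
from h import *
go([.520,-.3383,.12],6.9)
E
```

```text
at [ 0.498  -0.1538  0.1349] [1.7995e+02 8.0000e-02 7.0100e+00] turn [0.007 0.011 0.016] shift [-0.006  3.715  0.299]
```

>>> jog_arm(plan=[0,0.4,0,0,0,0,0.35,0,0.5,0,0,0,0,0.35,0,0.6,0,0,0,0,0.35,0,0.6,0,0,0,0,0.35,0,0.6,0,0,0,0,0.35,0,0.5,0,0,0,0,0.35,0,0.3,0,0,0,0,0.35,0,0.1,0.2,0,0,0,0.35,0,0,0.3,0,0,0,0.35,0,0,0.2,0,0,0,0.35])

```text
time_s: 33.7
eef_pos: [0.5196, -0.3276, 0.0983]
orientation: [-179.9, 0.2, 7.2]
contact_force: [-0.4, -0.4, -1.4]
grip_width: 0.0584
grasp_force: 43.7
```

```bash
python3 - <<'E'
from h import *
go([.520,-.3383,.044],6.9)
E
```

```text
at [ 0.5196 -0.3276  0.0983] [-1.7989e+02  1.6000e-01  7.2000e+00] turn [-0.015  0.023  0.043] shift [-0.018  0.213  1.086]
```

>>> jog_arm(plan=[0,0.1,0,-0.01,0.02,0.04,0.35,0,0.1,0.1,0,0,0,0.35,0,0.02,0.2,0,0,0,0.35,0,0,0.25,0,0,0,0.35,0,0,0.2,0,0,0,0.35,0,0,0.15,0,0,0,0.35,0,0,0.1,0,0,0,0.35,0,0,0.05,0,0,0,0.35,0,0,0,0,0,0,0.35,0,0,0,0,0,0,0.35])

```text
time_s: 34.7
eef_pos: [0.5217, -0.3403, 0.0476]
orientation: [179.9, -0.1, 6.9]
contact_force: [0.6, -0.4, -1.8]
grip_width: 0.0584
grasp_force: 43.7
```

>>> jog_arm(plan=[0,-0.03,0.01,0,0,0,0.35,0,-0.03,0.01,0,0,0,0.35,0,-0.03,0.01,0,0,0,0.35,0,-0.03,0,0,0,0,0.35,0,-0.03,0,0,0,0,0.35,0,-0.02,0,0,0,0,0.35,0.03,-0.01,0,0,0,0,0.35,0.03,0,0,0,0,0,0.35,0.03,0,0,0,0,0,0.35,0,0,0,0,0,0,0.35])

```text
time_s: 35.7
eef_pos: [0.5253, -0.3307, 0.0458]
orientation: [179.9, -0.1, 6.9]
contact_force: [0.5, -0.2, -1.2]
grip_width: 0.0582
grasp_force: 43.7
```

>>> jog_arm(plan=[0.02,-0.02,0.02,0,0,0,0.35,0.02,-0.02,0.02,0,0,0,0.35,0.02,-0.02,0.02,0,0,0,0.35,0.02,-0.02,0,0,0,0,0.35,0.03,-0.02,0,0,0,0,0.35,0.03,-0.02,0,0,0,0,0.35,0.03,-0.01,0,0,0,0,0.35,0.03,0,0,0,0,0,0.35,0,0,0,0,0,0,0.35,0,0,0,0,0,0,0.35])

```text
time_s: 36.7
eef_pos: [0.529, -0.329, 0.0427]
orientation: [179.6, 0.4, 6.6]
contact_force: [-10.9, -12.8, 4.4]
grip_width: 0.0583
grasp_force: 44.5
```

Press a little more, release, rise, and go toward the first narrow board at (0.471, -0.120).

>>> jog_arm(plan=[0.03,0,0,0,0,0,0.35,0.03,0,0,0,0,0,0.35,0.03,0,0,0,0,0,0.35,0,0,0,0,0,0,0.35,0,0,0,0,0,0,0.35,0,0,0,0,0,0,0.25,0,0,0,0,0,0,0.12,0,0,0,0,0,0,0.12,0,0,0,0,0,0,0.12,0,0,-0.1,0,0,0,0.12])

```text
time_s: 37.7
eef_pos: [0.5386, -0.3217, 0.0474]
orientation: [180.0, -0.0, 6.9]
contact_force: [-0.2, 0.4, 0.1]
grip_width: 0.0749
grasp_force: 0.0
```

>>> jog_arm(plan=[0,0,-0.3,0,0,0,0.2,0,0,-0.5,0,0,0,0.2,0,-0.1,-0.6,0,0,0,0.2,-0.2,-0.4,-0.3,0,0,0.1,0.2,-0.3,-0.6,0,0,0,0.3,0.2,-0.3,-0.6,0,0,0,0.3,0.2,-0.3,-0.6,0,0,0,0.3,0.2,-0.3,-0.6,0,0,0,0.2,0.2,-0.2,-0.5,0,0,0,0.1,0.2,-0.1,-0.2,0,0,0,0,0.2])

```text
time_s: 38.7
eef_pos: [0.4448, -0.1444, 0.1338]
orientation: [179.9, -0.1, -1.9]
contact_force: [0.3, -0.1, -0.7]
grip_width: 0.0682
grasp_force: 0.0
```

```bash
python3 - <<'E'
from h import *
stack(2)
near([.471,-.12]); near([.468,-.005],("top",))
go([.471,-.12,.05],-1.8)
c=r.capture("wrist"); 
for d in r.masks_of("wrist","narrow_1"): print(rect(c,d["mask"],.008),d["conf"])
E
```

```text
stack top [-75.8 -30.4] yaw-jig -0.4 (140.5, 50.6)
wrist ([0.4727, -0.1188], -1.7, 141.6, 37.9)
top ([0.5177, -0.1206], 2.9, 48.4, 32.7)
top ([0.4295, -0.1188], -1.8, 58.2, 36.4)
top ([0.4677, -0.0053], -1.8, 140.4, 36.5)
at [ 0.4461 -0.148   0.1331] [ 1.7988e+02 -1.4000e-01 -2.1000e+00] turn [ 0.017 -0.021 -0.043] shift [ 0.481 -0.575  1.661]
([0.4728, -0.119], -1.6, 147.7, 45.2) 0.78
([0.4699, -0.0069], -1.4, 147.9, 47.7) 0.73
```

>>> jog_arm(plan=[0.1,-0.1,0.2,0.01,-0.02,-0.04,0.2,0.1,-0.15,0.2,0,0,0,0.2,0.1,-0.15,0.3,0,0,0,0.2,0.1,-0.1,0.3,0,0,0,0.2,0.08,-0.08,0.3,0,0,0,0.2,0,0,0.2,0,0,0,0.2,0,0,0.1,0,0,0,0.2,0,0,0.05,0,0,0,0.2,0,0,0,0,0,0,0.2,0,0,0,0,0,0,0.2])

```text
time_s: 40.0
eef_pos: [0.4702, -0.119, 0.0504]
orientation: [180.0, 0.0, -1.8]
contact_force: [0.7, -0.8, -0.4]
grip_width: 0.0684
grasp_force: 0.0
```

```bash
python3 - <<'E'
from h import *
go([.4715,-.1195,.023],-1.7)
E
```

```text
at [ 0.4702 -0.119   0.0504] [ 1.7999e+02  4.0000e-02 -1.8400e+00] turn [ 0.002  0.006 -0.02 ] shift [0.026 0.009 0.548]
```

>>> jog_arm(plan=[0.02,0,0.1,0,0,0,0.2,0,0,0.12,0,0,0,0.2,0,0,0.12,0,0,0,0.2,0,0,0.1,0,0,0,0.2,0,0,0.06,0,0,0,0.2,0,0,0.04,0,0,0,0.2,0,0,0,0,0,0,0.2,0,0,0,0,0,0,0.26,0,0,0,0,0,0,0.32,0,0,0,0,0,0,0.38])

```text
time_s: 41.0
eef_pos: [0.4711, -0.1188, 0.0232]
orientation: [180.0, 0.1, -1.8]
contact_force: [0.4, 0.0, -0.2]
grip_width: 0.053
grasp_force: 0.0
```

>>> jog_arm(plan=[0,0,0,0,0,0,0.43,0,0,0,0,0,0,0.48,0,0,0,0,0,0,0.52,0,0,0,0,0,0,0.54,0,0,0,0,0,0,0.54,0,0,0,0,0,0,0.54,0,0,0,0,0,0,0.54,0,0,0,0,0,0,0.54,0,0,0,0,0,0,0.54,0,0,0,0,0,0,0.54], squeeze=40)

```text
time_s: 42.0
eef_pos: [0.471, -0.1188, 0.0234]
orientation: [180.0, 0.1, -1.8]
contact_force: [-1.8, 0.5, 6.7]
grip_width: 0.0432
grasp_force: 39.9
```

>>> jog_arm(plan=[0,0,-0.1,0,0,0,0.54,0,0,-0.3,0,0,0,0.54,0,0,-0.5,0,0,0,0.54,0,0.1,-0.6,0,0,-0.1,0.54,0,0.3,-0.5,0,0,-0.3,0.54,0,0.4,-0.2,0,0,-0.3,0.54,0.1,0.5,0,0,0,-0.3,0.54,0.1,0.5,0,0,0,-0.2,0.54,0.1,0.5,0,0,0,0,0.54,0.1,0.4,0,0,0,0,0.54])

```text
time_s: 43.0
eef_pos: [0.4992, -0.2532, 0.133]
orientation: [-180.0, 0.1, 6.4]
contact_force: [0.2, 0.1, -1.4]
grip_width: 0.0434
grasp_force: 41.1
```

```bash
python3 - <<'E'
from h import *
go([.5204,-.3327,.06],6.9)
E
```

```text
at [ 0.4992 -0.2532  0.133 ] [-1.80e+02  1.00e-01  6.37e+00] turn [-0.     0.015 -0.077] shift [0.229 1.629 1.461]
```

>>> jog_arm(plan=[0,0.2,0,0,0.01,-0.07,0.54,0.05,0.3,0,0,0,0,0.54,0.05,0.35,0,0,0,0,0.54,0.05,0.35,0,0,0,0,0.54,0.05,0.25,0.1,0,0,0,0.54,0.02,0.15,0.3,0,0,0,0.54,0,0.03,0.3,0,0,0,0.54,0,0,0.3,0,0,0,0.54,0,0,0.1,0,0,0,0.54,0,0,0,0,0,0,0.54])

```text
time_s: 44.0
eef_pos: [0.5194, -0.3298, 0.0763]
orientation: [-179.9, 0.1, 7.0]
contact_force: [1.1, 0.8, -1.2]
grip_width: 0.0434
grasp_force: 41.1
```

```bash
python3 - <<'E'
from h import *
go([.5204,-.3327,.058],6.9)
E
```

```text
at [ 0.5194 -0.3298  0.0763] [-1.7986e+02  1.4000e-01  6.9900e+00] turn [-0.021  0.02   0.013] shift [0.013 0.06  0.365]
```

>>> jog_arm(plan=[0,0.03,0.1,-0.02,0.02,0.01,0.54,0,0,0.12,0,0,0,0.54,0,0,0.1,0,0,0,0.54,0,0,0.06,0,0,0,0.54,0,0,0.03,0,0,0,0.54,0,0,0,0,0,0,0.54,0,-0.03,0,0,0,0,0.54,0,-0.03,0,0,0,0,0.54,0,-0.03,0,0,0,0,0.54,0,0,0,0,0,0,0.54])

```text
time_s: 45.0
eef_pos: [0.5199, -0.3278, 0.0576]
orientation: [179.9, -0.1, 6.9]
contact_force: [0.5, -0.4, -0.9]
grip_width: 0.0434
grasp_force: 41.1
```

```bash
python3 - <<'E'
from h import *
go([.5281,-.3217,.0535],6.9); print(r.sense()["contact_force"])
E
```

```text
at [ 0.5199 -0.3278  0.0576] [ 1.7987e+02 -1.4000e-01  6.8700e+00] turn [ 0.018 -0.02  -0.004] shift [ 0.177 -0.101  0.081]
[ 0.52694111 -0.39331191 -0.93879976]
```

>>> jog_arm(plan=[0,-0.03,0.02,0,0,0,0.54,0.02,-0.03,0.02,0,0,0,0.54,0.03,-0.03,0.02,0,0,0,0.54,0.03,-0.03,0.01,0,0,0,0.54,0.03,-0.03,0,0,0,0,0.54,0.03,-0.02,0,0,0,0,0.54,0.03,-0.02,0,0,0,0,0.54,0.03,0,0,0,0,0,0.54,0,0,0,0,0,0,0.54,0,0,0,0,0,0,0.54])

```text
time_s: 46.0
eef_pos: [0.5272, -0.3216, 0.0539]
orientation: [179.6, -0.0, 6.7]
contact_force: [-2.9, -9.8, -0.7]
grip_width: 0.0434
grasp_force: 41.2
```

>>> jog_arm(plan=[0.03,0,0,0,0,0,0.54,0.03,0,0,0,0,0,0.54,0.03,0,0,0,0,0,0.54,0.03,-0.01,0,0,0,0,0.54,0.03,-0.01,0,0,0,0,0.54,0,0,0,0,0,0,0.54,0,0,0,0,0,0,0.54,0,0,0,0,0,0,0.54,0,0,0,0,0,0,0.54,0,0,0,0,0,0,0.54])

```text
time_s: 47.0
eef_pos: [0.5282, -0.3215, 0.0536]
orientation: [179.6, 0.6, 6.5]
contact_force: [-17.8, -11.2, 10.3]
grip_width: 0.0435
grasp_force: 42.4
```

>>> jog_arm(plan=[0,0,0,0,0,0,0.45,0,0,0,0,0,0,0.3,0,0,0,0,0,0,0.2,0,0,0,0,0,0,0.2,0,0,0,0,0,0,0.2,0,0,-0.1,0,0,0,0.2,0,0,-0.3,0,0,0,0.2,0,0,-0.5,0,0,0,0.2,0,-0.1,-0.5,0,0,0,0.2,-0.2,-0.4,-0.2,0,0,0.1,0.2])

```text
time_s: 48.0
eef_pos: [0.525, -0.2937, 0.1374]
orientation: [179.7, -0.4, 6.1]
contact_force: [0.4, -0.3, -0.4]
grip_width: 0.0685
grasp_force: 0.0
```

>>> jog_arm(plan=[-0.3,-0.8,0,0,0,0.3,0.2,-0.3,-0.8,0,0,0,0.3,0.2,-0.3,-0.8,0,0,0,0.3,0.2,-0.2,-0.8,0,0,0,0.2,0.2,-0.2,-0.8,0,0,0,0,0.2,-0.2,-0.8,0,0,0,0,0.2,-0.1,-0.5,0,0,0,0,0.2,0,-0.2,0,0,0,0,0.2,0,0,0,0,0,0,0.2,0,0,0,0,0,0,0.2])

```text
time_s: 49.0
eef_pos: [0.4378, -0.0209, 0.1335]
orientation: [179.9, -0.2, -1.4]
contact_force: [0.6, -0.3, -0.1]
grip_width: 0.068
grasp_force: 0.0
```

```bash
python3 - <<'E'
from h import *
stack(3)
near([.469,-.005])
go([.469,-.0045,.05],-1.8)
E
```

```text
stack top [-76.5 -29. ] yaw-jig 0.1 (139.3, 49.4)
wrist ([0.47, -0.0036], -1.7, 141.7, 38.1)
at [ 0.4374 -0.0213  0.1331] [ 1.7987e+02 -1.4000e-01 -1.5400e+00] turn [ 0.019 -0.021  0.038] shift [ 0.62  -0.356  1.662]
```

>>> jog_arm(plan=[0.12,-0.06,0.2,0.02,-0.02,0.04,0.2,0.14,-0.08,0.2,0,0,0,0.2,0.14,-0.08,0.3,0,0,0,0.2,0.12,-0.08,0.3,0,0,0,0.2,0.1,-0.06,0.3,0,0,0,0.2,0,0,0.2,0,0,0,0.2,0,0,0.1,0,0,0,0.2,0,0,0.05,0,0,0,0.2,0,0,0,0,0,0,0.2,0,0,0,0,0,0,0.2])

```text
time_s: 50.15
eef_pos: [0.4689, -0.0029, 0.051]
orientation: [-180.0, -0.0, -1.7]
contact_force: [-0.4, 0.6, -0.2]
grip_width: 0.0685
grasp_force: 0.0
```

```bash
python3 - <<'E'
from h import *
go([.469,-.0045,.023],-1.7)
E
```

```text
at [ 0.4689 -0.0029  0.051 ] [-1.7997e+02 -5.0000e-02 -1.6900e+00] turn [-0.004 -0.007  0.002] shift [0.003 0.033 0.56 ]
```

>>> jog_arm(plan=[0,0.03,0.1,0,0,0,0.2,0,0,0.12,0,0,0,0.2,0,0,0.13,0,0,0,0.2,0,0,0.11,0,0,0,0.2,0,0,0.06,0,0,0,0.2,0,0,0.04,0,0,0,0.2,0,0,0,0,0,0,0.2,0,0,0,0,0,0,0.26,0,0,0,0,0,0,0.32,0,0,0,0,0,0,0.38])

```text
time_s: 51.15
eef_pos: [0.4688, -0.0042, 0.0228]
orientation: [-180.0, -0.0, -1.7]
contact_force: [-0.4, -0.7, 0.5]
grip_width: 0.0531
grasp_force: 0.0
```

>>> jog_arm(plan=[0,0,0,0,0,0,0.43,0,0,0,0,0,0,0.48,0,0,0,0,0,0,0.52,0,0,0,0,0,0,0.54,0,0,0,0,0,0,0.54,0,0,0,0,0,0,0.54,0,0,0,0,0,0,0.54,0,0,0,0,0,0,0.54,0,0,0,0,0,0,0.54,0,0,0,0,0,0,0.54], squeeze=40)

```text
time_s: 52.15
eef_pos: [0.4688, -0.0042, 0.0231]
orientation: [-180.0, -0.0, -1.7]
contact_force: [-1.8, -0.4, 6.3]
grip_width: 0.0436
grasp_force: 39.9
```

>>> jog_arm(plan=[0,0,-0.1,0,0,0,0.54,0,0,-0.3,0,0,0,0.54,0,0.1,-0.6,0,0,0,0.54,0,0.4,-0.6,0,0,-0.1,0.54,0,0.7,-0.5,0,0,-0.3,0.54,0.1,0.7,-0.2,0,0,-0.3,0.54,0.1,0.7,0,0,0,-0.3,0.54,0.2,0.7,0,0,0,-0.2,0.54,0.2,0.6,0,0,0,0,0.54,0.2,0.4,0,0,0,0,0.54])

```text
time_s: 53.15
eef_pos: [0.5184, -0.2181, 0.1375]
orientation: [180.0, 0.0, 6.4]
contact_force: [0.2, 0.4, -2.4]
grip_width: 0.0431
grasp_force: 41.2
```

```bash
python3 - <<'E'
from h import *
go([.5204,-.3327,.07],6.9)
E
```

```text
at [ 0.5184 -0.2181  0.1375] [1.7999e+02 2.0000e-02 6.4100e+00] turn [ 0.001  0.003 -0.071] shift [-0.235  2.279  1.351]
```

>>> jog_arm(plan=[0,0.25,0,0,0,-0.07,0.54,-0.04,0.4,0,0,0,0,0.54,-0.05,0.45,0,0,0,0,0.54,-0.05,0.45,0,0,0,0,0.54,-0.05,0.4,0.1,0,0,0,0.54,-0.02,0.25,0.3,0,0,0,0.54,0,0.07,0.3,0,0,0,0.54,0,0,0.2,0,0,0,0.54,0,0,0.1,0,0,0,0.54,0,0,0,0,0,0,0.54])

```text
time_s: 54.15
eef_pos: [0.5219, -0.3274, 0.0863]
orientation: [-179.9, 0.1, 7.2]
contact_force: [0.5, 0.1, -0.7]
grip_width: 0.0438
grasp_force: 41.2
```

```bash
python3 - <<'E'
from h import *
go([.5204,-.3327,.0625],6.9)
E
```

```text
at [ 0.5219 -0.3274  0.0863] [-1.7986e+02  7.0000e-02  7.1600e+00] turn [-0.021  0.01   0.038] shift [-0.043  0.102  0.476]
```

>>> jog_arm(plan=[-0.03,0.06,0.1,-0.02,0.01,0.04,0.54,0,0.02,0.12,0,0,0,0.54,0,0,0.12,0,0,0,0.54,0,0,0.08,0,0,0,0.54,0,0,0.03,0,0,0,0.54,0,0,0,0,0,0,0.54,0,-0.03,0,0,0,0,0.54,0,-0.03,0,0,0,0,0.54,0,-0.03,0,0,0,0,0.54,0,0,0,0,0,0,0.54])

```text
time_s: 55.15
eef_pos: [0.5207, -0.3284, 0.0651]
orientation: [179.9, -0.1, 6.8]
contact_force: [0.7, 0.5, -1.1]
grip_width: 0.0436
grasp_force: 41.2
```

```bash
python3 - <<'E'
from h import *
go([.5281,-.3217,.0615],6.9); print(r.sense()["contact_force"])
E
```

```text
at [ 0.5207 -0.3284  0.0651] [ 1.7989e+02 -9.0000e-02  6.8100e+00] turn [ 0.015 -0.014 -0.014] shift [ 0.163 -0.115  0.073]
[ 0.71785495  0.46134586 -1.10224853]
```

>>> jog_arm(plan=[0,-0.03,0.02,0,0,0,0.54,0.02,-0.03,0.02,0,0,0,0.54,0.03,-0.03,0.02,0,0,0,0.54,0.03,-0.03,0.01,0,0,0,0.54,0.03,-0.03,0,0,0,0,0.54,0.03,-0.02,0,0,0,0,0.54,0.03,-0.02,0,0,0,0,0.54,0.03,-0.01,0,0,0,0,0.54,0,0,0,0,0,0,0.54,0,0,0,0,0,0,0.54])

```text
time_s: 56.15
eef_pos: [0.528, -0.3216, 0.0615]
orientation: [179.6, 0.0, 6.7]
contact_force: [-1.9, -9.1, -0.9]
grip_width: 0.0434
grasp_force: 41.3
```

>>> jog_arm(plan=[0.03,0,0,0,0,0,0.54,0.03,0,0,0,0,0,0.54,0.03,0,0,0,0,0,0.54,0.02,-0.01,0,0,0,0,0.54,0.02,-0.01,0,0,0,0,0.54,0,0,0,0,0,0,0.54,0,0,0,0,0,0,0.54,0,0,0,0,0,0,0.54,0,0,0,0,0,0,0.54,0,0,0,0,0,0,0.54])

```text
time_s: 57.15
eef_pos: [0.529, -0.3214, 0.0613]
orientation: [179.6, 0.6, 6.5]
contact_force: [-15.6, -10.6, 8.9]
grip_width: 0.0435
grasp_force: 42.3
```

Release, rise, and back off for a look at the stack.

>>> jog_arm(plan=[0,0,0,0,0,0,0.45,0,0,0,0,0,0,0.3,0,0,0,0,0,0,0.2,0,0,0,0,0,0,0.2,0,0,0,0,0,0,0.2,0,0,-0.1,0,0,0,0.2,0,0,-0.3,0,0,0,0.2,0,0,-0.5,0,0,0,0.2,0,0,-0.6,0,0,0,0.2,-0.2,0,-0.6,0,0,0,0.2])

```text
time_s: 58.15
eef_pos: [0.5267, -0.3161, 0.1687]
orientation: [179.9, -0.2, 6.9]
contact_force: [0.3, 0.2, 0.3]
grip_width: 0.0685
grasp_force: 0.0
```

>>> jog_arm(plan=[-0.4,0,-0.4,0,0,0,0.2,-0.5,0,-0.3,0,0,0,0.2,-0.4,0,0,0,0,0,0.2,-0.3,0,0,0,0,0,0.2,-0.2,0,0,0,0,0,0.2,0,0,0,0,0,0,0.2,0,0,0,0,0,0,0.2,0,0,0,0,0,0,0.2,0,0,0,0,0,0,0.2,0,0,0,0,0,0,0.2])

```text
time_s: 59.15
eef_pos: [0.4367, -0.3272, 0.2011]
orientation: [179.9, -0.1, 6.8]
contact_force: [-1.0, 1.0, 0.7]
grip_width: 0.0686
grasp_force: 0.0
```

```bash
python3 - <<'E'
from h import *
c=r.capture("wrist"); print(r.sense()["eef_pos"])
a=np.radians(6.897);R=np.array([[np.cos(a),-np.sin(a)],[np.sin(a),np.cos(a)]])
def W(x,y,z): return np.r_[R@[x,y]+[.52027,-.34031],z]
im=cv2.resize(c["frame"][:,:,::-1],(1536,1152),interpolation=cv2.INTER_CUBIC)
def P(p): return tuple(int(v) for v in (proj(c,[p])[0]+.5)*3-.5)
for x0,x1,y0,y1,z in((-.065,.085,-.005,.04,.046),(-.065,.085,-.02,.04,.030)):
    q=[P(W(x,y,z)) for x,y in((x0,y0),(x1,y0),(x1,y1),(x0,y1))]
    cv2.polylines(im,[np.array(q)],True,(0,0,255),1)
u=P(W(.01,.01,.04)); print(u)
x=min(max(u[0]-400,0),736);y=min(max(u[1]-300,0),552)
cv2.imwrite("pics/st.png",im[y:y+600,x:x+800])
stack(4)
stack(4,45,"wrist")
E
```

```text
[ 0.43656193 -0.32725085  0.20110756]
(823, 250)
stack top [-66.5 -27.8] yaw-jig -0.5 (121.0, 47.3)
stack wrist [-77.1 -28.1] yaw-jig -0.1 (133.5, 50.8)
```

View pics/st.png

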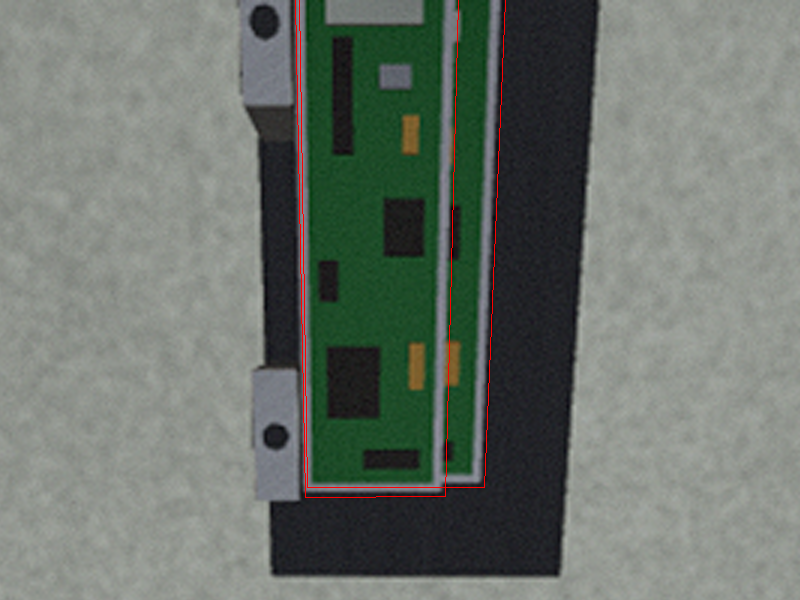

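The crop shows five boards in the jig: the top narrow board's edges run along the predicted home outline (305–445, bottom row 490), and the wide boards match too. The stack is square, so next is the weight.

>>> jog_arm(plan=[0.4,-0.5,0,0,0,0.1,0.3,0.5,-0.9,0,0,0,0.1,0.3,0.5,-0.9,0,0,0,0.1,0.3,0.5,-0.9,0,0,0,0.1,0.3,0.5,-0.9,0,0,0,0,0.3,0.5,-0.9,0,0,0,0,0.3,0.5,-0.9,0,0,0,0,0.3,0.4,-0.9,0,0,0,0,0.3,0.3,-0.7,0,0,0,0,0.3,0.1,-0.3,0,0,0,0,0.3])

```text
time_s: 60.3
eef_pos: [0.6104, 0.0761, 0.2009]
orientation: [-179.9, -0.1, 4.3]
contact_force: [0.1, 0.5, -0.1]
grip_width: 0.0598
grasp_force: 0.0
```

```bash
python3 - <<'E'
from h import *
c=r.capture("wrist")
for d in r.masks_of("wrist","weight"): print(rect(c,d["mask"],.02),d["conf"])
for d in r.landmark_of("wrist","weight"): print(ray(c,d["uv"],0),d["conf"])
t=r.capture("top")
for d in r.masks_of("top","weight"): print("top",rect(t,d["mask"],.02),d["conf"])
print(proj(c,[[.645,.111,.02]]))
go([.645,.111,.1],4.7)
cv2.imwrite("pics/wt.png",cv2.resize(c["frame"][:,:,::-1],(800,600),interpolation=cv2.INTER_CUBIC))
E
```

```text
([0.6489, 0.114], 5.8, 89.4, 43.5) 0.66
[[0.64924237 0.11728018 0.        ]] 0.8
top ([0.6258, 0.1159], 5.1, 53.4, 29.9) 0.5
[[229.21592899 140.77874383]]
at [0.6096 0.0681 0.2007] [ 1.798e+02 -4.000e-02  3.900e+00] turn [ 0.03  -0.006 -0.117] shift [ 0.775 -0.797  2.014]
```

View pics/wt.png

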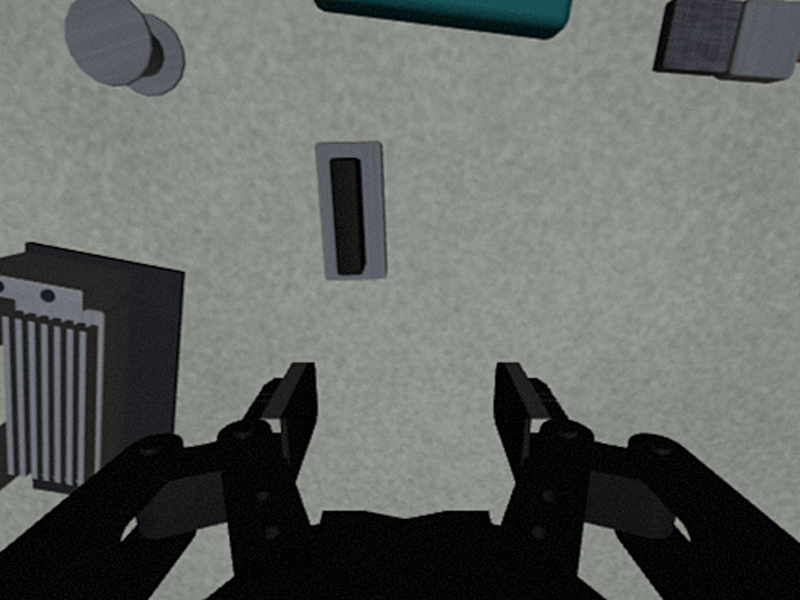

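The weight's block-top corners are at (316,142), (381,141), (386,279) and (326,280), with the bar amid them.

```bash
python3 - <<'E'
from h import *
c=r.capture("wrist")
q=(np.array([[316,142],[381,141],[386,279],[326,280]])+.5)/1.5625-.5
p=ray(c,q,.02)[:,:2]; print(p.round(4).tolist(),p.mean(0)); print(cv2.minAreaRect((p*1000).astype(np.float32)))
b=(np.array([[331,158],[360,158],[364,264],[336,274]])+.5)/1.5625-.5
print(ray(c,b[:2],.048).mean(0))
f=(p[0]+p[1]-p[2]-p[3]);print(np.degrees(np.arctan2(f[1],f[0])))
go([*p.mean(0),.1],np.degrees(np.arctan2(f[1],f[0])))
E
```

```text
[[0.6913, 0.1304], [0.6947, 0.0896], [0.6056, 0.0815], [0.6021, 0.1225]] [0.64842539 0.10598662]
((648.4476928710938, 105.93753814697266), (89.71390533447266, 41.11051559448242), 5.056837558746338)
[0.68283413 0.10810499 0.048     ]
5.121954699317533
at [0.6097 0.0679 0.2008] [ 1.798e+02 -5.000e-02  3.860e+00] turn [ 0.029 -0.008 -0.184] shift [ 0.84  -0.69   2.016]
```

```bash
python3 - <<'E'
from h import *
c=r.capture("wrist")
g=cv2.cvtColor(c["frame"],cv2.COLOR_RGB2GRAY)
for d in r.masks_of("wrist","weight"): print(rect(c,d["mask"],.02),d["conf"])
m=cv2.connectedComponentsWithStats((g[60:190,185:270]<45).astype(np.uint8)); print(m[2].tolist(),m[3].tolist())
i=1+np.argmax(m[2][1:,4]); M=np.zeros(g.shape,bool); M[60:190,185:270]=m[1]==i; print("bar",rect(c,M,.04))
go([.647,.113,.1],5.2)
E
```

```text
([0.6484, 0.1141], 6.0, 90.5, 44.8) 0.76
[[0, 0, 85, 130, 9538], [49, 31, 1, 2, 2], [50, 37, 1, 13, 13], [16, 40, 25, 75, 1458], [51, 54, 1, 12, 12], [51, 67, 1, 1, 1], [52, 72, 1, 12, 12], [53, 90, 1, 3, 3], [53, 94, 1, 7, 7], [54, 108, 1, 4, 4]] [[44.03501782344307, 62.6931222478507], [49.0, 31.5], [50.0, 43.0], [28.33539094650206, 76.1556927297668], [51.0, 59.5], [51.0, 67.0], [52.0, 77.5], [53.0, 91.0], [53.0, 97.0], [54.0, 109.5]]
bar ([0.6483, 0.1148], 5.9, 70.8, 18.9)
at [0.6098 0.0683 0.201 ] [ 1.7984e+02 -8.0000e-02  3.8600e+00] turn [ 0.024 -0.011 -0.195] shift [ 0.823 -0.823  2.019]
```

>>> jog_arm(plan=[0.15,-0.15,0.1,0.02,-0.01,-0.27,0.3,0.2,-0.2,0.2,0,0,0,0.3,0.2,-0.2,0.3,0,0,0,0.35,0.2,-0.2,0.4,0,0,0,0.4,0.1,-0.1,0.4,0,0,0,0.45,0,0,0.3,0,0,0,0.5,0,0,0.2,0,0,0,0.5,0,0,0.1,0,0,0,0.5,0,0,0,0,0,0,0.5,0,0,0,0,0,0,0.5])

```text
time_s: 61.7
eef_pos: [0.6485, 0.1169, 0.1017]
orientation: [-180.0, -0.1, 5.9]
contact_force: [0.6, 0.1, -0.2]
grip_width: 0.0428
grasp_force: 0.0
```

```bash
python3 - <<'E'
from h import *
go([.648,.114,.048],5.7)
E
```

```text
at [0.6485 0.1169 0.1017] [-1.7997e+02 -8.0000e-02  5.8600e+00] turn [-0.005 -0.011  0.024] shift [-0.015  0.056  1.073]
```

>>> jog_arm(plan=[-0.01,0.05,0.1,0,0,0.02,0.5,0,0,0.2,0,0,0,0.5,0,0,0.25,0,0,0,0.5,0,0,0.2,0,0,0,0.5,0,0,0.15,0,0,0,0.5,0,0,0.1,0,0,0,0.5,0,0,0.05,0,0,0,0.5,0,0,0,0,0,0,0.5,0,0,0,0,0,0,0.6,0,0,0,0,0,0,0.65])

```text
time_s: 62.7
eef_pos: [0.6482, 0.1146, 0.049]
orientation: [-180.0, -0.1, 5.8]
contact_force: [-0.6, -0.3, -0.5]
grip_width: 0.0298
grasp_force: 0.0
```

>>> jog_arm(plan=[0,0,0,0,0,0,0.7,0,0,0,0,0,0,0.74,0,0,0,0,0,0,0.78,0,0,0,0,0,0,0.82,0,0,0,0,0,0,0.86,0,0,0,0,0,0,0.9,0,0,0,0,0,0,0.9,0,0,0,0,0,0,0.9,0,0,0,0,0,0,0.9,0,0,0,0,0,0,0.9], squeeze=70)

```text
time_s: 63.7
eef_pos: [0.6479, 0.1145, 0.0488]
orientation: [-180.0, -0.0, 5.7]
contact_force: [-1.9, -1.0, 5.7]
grip_width: 0.0146
grasp_force: 69.7
```

>>> jog_arm(plan=[0,0,-0.1,0,0,0,0.9,0,0,-0.3,0,0,0,0.9,0,0,-0.5,0,0,0,0.9,0,0.1,-0.6,0,0,0,0.9,0,0.4,-0.6,0,0,0,0.9,-0.1,0.6,-0.3,0,0,-0.1,0.9,-0.2,0.7,0,0,0,-0.08,0.9,-0.2,0.7,0,0,0,0,0.9,-0.2,0.7,0,0,0,0,0.9,-0.2,0.7,0,0,0,0,0.9])

```text
time_s: 64.7
eef_pos: [0.6247, -0.0858, 0.1689]
orientation: [-180.0, -0.0, 7.0]
contact_force: [0.8, 1.0, -5.4]
grip_width: 0.0145
grasp_force: 68.7
```

>>> jog_arm(plan=[-0.3,0.7,0,0,0,0,0.9,-0.4,0.7,0,0,0,0,0.9,-0.4,0.7,0,0,0,0,0.9,-0.4,0.7,0,0,0,0,0.9,-0.4,0.6,0,0,0,0,0.9,-0.2,0.5,0,0,0,0,0.9,-0.1,0.3,0,0,0,0,0.9,0,0.1,0,0,0,0,0.9,0,0,0,0,0,0,0.9,0,0,0,0,0,0,0.9])

```text
time_s: 65.7
eef_pos: [0.5434, -0.3089, 0.1682]
orientation: [-179.9, -0.1, 7.1]
contact_force: [-0.3, 1.5, -5.9]
grip_width: 0.0147
grasp_force: 68.7
```

```bash
python3 - <<'E'
from h import *
go([.5276,-.3224,.12],6.9); s=r.sense(); print(s["grip_width"],s["grasp_force"],s["contact_force"],s["moment"])
E
```

```text
at [ 0.5434 -0.3089  0.1682] [-1.7988e+02 -6.0000e-02  7.1400e+00] turn [-0.017 -0.009  0.035] shift [-0.346  0.229  0.965]
0.014709946628500076 68.72152805328369 [-0.2651974   1.51653735 -5.89282422] [ 0.05395806 -0.00656263 -0.03596255]
```

>>> jog_arm(plan=[-0.08,0.05,0,-0.02,-0.01,0.03,0.9,-0.1,0.07,0,0,0,0,0.9,-0.1,0.07,0.1,0,0,0,0.9,-0.06,0.04,0.2,0,0,0,0.9,0,0,0.2,0,0,0,0.9,0,0,0.2,0,0,0,0.9,0,0,0.1,0,0,0,0.9,0,0,0,0,0,0,0.9,0,0,0,0,0,0,0.9,0,0,0,0,0,0,0.9])

```text
time_s: 66.7
eef_pos: [0.5272, -0.3248, 0.1286]
orientation: [179.9, 0.0, 6.8]
contact_force: [-0.8, -0.9, -4.8]
grip_width: 0.0145
grasp_force: 68.7
```

```bash
python3 - <<'E'
from h import *
go([.5276,-.3224,.107],6.9)
E
```

```text
at [ 0.5272 -0.3248  0.1286] [1.7987e+02 1.0000e-02 6.7900e+00] turn [ 0.019  0.001 -0.016] shift [ 0.013 -0.047  0.433]
```

>>> jog_arm(plan=[0.01,-0.02,0.1,0.02,0,-0.02,0.9,0,-0.02,0.1,0,0,0,0.9,0,0,0.1,0,0,0,0.9,0,0,0.08,0,0,0,0.9,0,0,0.05,0,0,0,0.9,0,0,0,0,0,0,0.9,0,0,0,0,0,0,0.9,0,0,0,0,0,0,0.9,0,0,0,0,0,0,0.9,0,0,0,0,0,0,0.9])

```text
time_s: 67.7
eef_pos: [0.5271, -0.3228, 0.1069]
orientation: [-180.0, 0.0, 6.9]
contact_force: [-0.0, -0.1, -6.0]
grip_width: 0.0143
grasp_force: 68.7
```

```bash
python3 - <<'E'
from h import *
go([.5276,-.3222,.0955],6.9)
c=r.capture("wrist")
cv2.imwrite("pics/held.png",cv2.resize(c["frame"][:,:,::-1],(800,600),interpolation=cv2.INTER_CUBIC))
E
```

```text
at [ 0.5271 -0.3228  0.1069] [-1.7998e+02  4.0000e-02  6.9200e+00] turn [-0.003  0.006  0.003] shift [ 0.011 -0.011  0.228]
```

View pics/held.png

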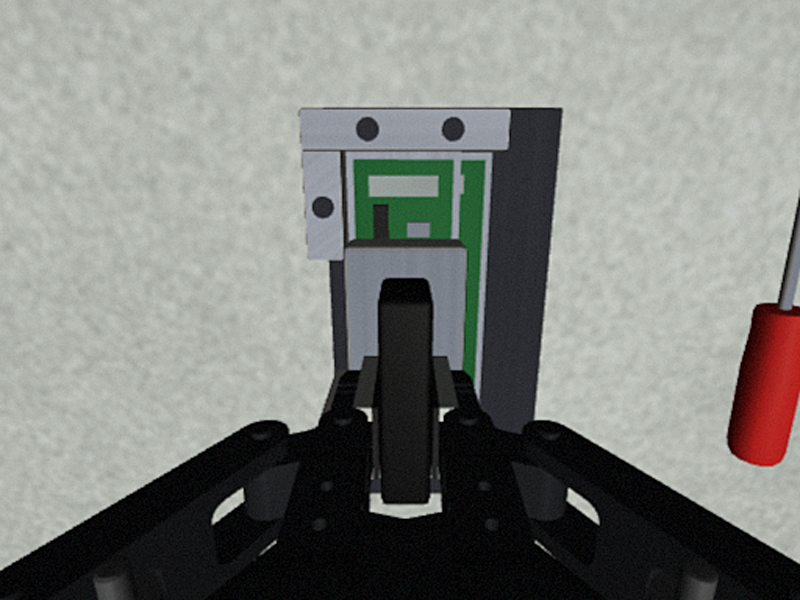

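The held weight at (345–465, 240–) lies parallel to the top board, just clear of the side fence. I'll lower it onto the stack.

>>> jog_arm(plan=[0.01,0,0.05,0,0,0,0.9,0,0,0.05,0,0,0,0.9,0,0,0.05,0,0,0,0.9,0,0,0.03,0,0,0,0.9,0,0,0.02,0,0,0,0.9,0,0,0.02,0,0,0,0.9,0,0,0,0,0,0,0.9,0,0,0,0,0,0,0.9,0,0,0,0,0,0,0.9,0,0,0,0,0,0,0.9])

```text
time_s: 68.75
eef_pos: [0.5276, -0.3227, 0.0958]
orientation: [-180.0, 0.0, 6.9]
contact_force: [-0.3, 0.3, -5.2]
grip_width: 0.0144
grasp_force: 68.7
```

>>> jog_arm(plan=[0,0,0.01,0,0,0,0.9,0,0,0.01,0,0,0,0.9,0,0,0.01,0,0,0,0.9,0,0,0,0,0,0,0.9,0,0,0,0,0,0,0.9,0,0,0,0,0,0,0.9,0,0,0,0,0,0,0.9,0,0,0,0,0,0,0.9,0,0,0,0,0,0,0.9,0,0,0,0,0,0,0.9])

```text
time_s: 69.75
eef_pos: [0.5275, -0.3227, 0.0948]
orientation: [-180.0, 0.0, 6.9]
contact_force: [-4.7, 1.2, 6.3]
grip_width: 0.0146
grasp_force: 70.2
```

Seated (+6 N up), so release gently and rise.

>>> jog_arm(plan=[0,0,0,0,0,0,0.8,0,0,0,0,0,0,0.75,0,0,0,0,0,0,0.7,0,0,0,0,0,0,0.65,0,0,0,0,0,0,0.6,0,0,0,0,0,0,0.55,0,0,-0.05,0,0,0,0.55,0,0,-0.2,0,0,0,0.55,0,0,-0.4,0,0,0,0.55,0,0,-0.5,0,0,0,0.55])

```text
time_s: 70.75
eef_pos: [0.5272, -0.3225, 0.1523]
orientation: [-179.9, 0.1, 6.9]
contact_force: [0.4, -0.8, -0.3]
grip_width: 0.0382
grasp_force: 0.0
```

>>> jog_arm(plan=[0,0,-0.5,0,0,0,0.55,-0.3,0,-0.4,0,0,0,0.55,-0.4,0,-0.3,0,0,0,0.55,-0.5,0,0,0,0,0,0.55,-0.4,0,0,0,0,0,0.55,-0.2,0,0,0,0,0,0.55,0,0,0,0,0,0,0.55,0,0,0,0,0,0,0.55,0,0,0,0,0,0,0.55,0,0,0,0,0,0,0.55])

```text
time_s: 71.75
eef_pos: [0.4393, -0.3332, 0.2116]
orientation: [-179.9, 0.0, 7.0]
contact_force: [0.6, -0.0, -0.7]
grip_width: 0.0386
grasp_force: 0.0
```

```bash
python3 - <<'E'
from h import *
c=r.capture("wrist")
a=np.radians(6.897);R=np.array([[np.cos(a),-np.sin(a)],[np.sin(a),np.cos(a)]])
def W(x,y,z): return np.r_[R@[x,y]+[.52027,-.34031],z]
im=cv2.resize(c["frame"][:,:,::-1],(1536,1152),interpolation=cv2.INTER_CUBIC)
def P(p): return tuple(int(v) for v in (proj(c,[p])[0]+.5)*3-.5)
for x0,x1,y0,y1,z in((-.065,.085,-.005,.04,.046),(-.035,.055,-.0035,.0385,.066)):
    cv2.polylines(im,[np.array([P(W(x,y,z)) for x,y in((x0,y0),(x1,y0),(x1,y1),(x0,y1))])],True,(0,0,255),1)
u=P(W(.01,.01,.05)); x=min(max(u[0]-400,0),736);y=min(max(u[1]-300,0),552)
cv2.imwrite("pics/fin.png",im[y:y+600,x:x+800])
E
```

```text
(no output)
```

View pics/fin.png

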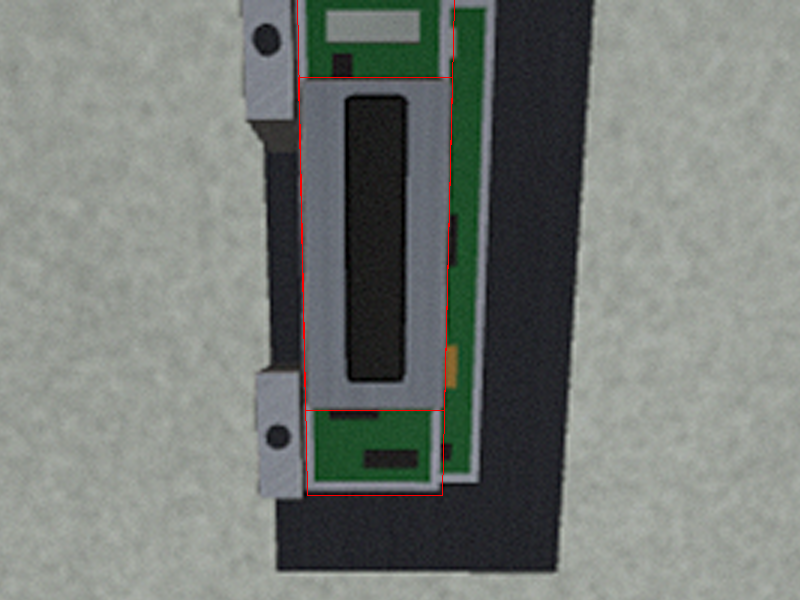

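The weight sits on its ideal outline (300–450, 77–410) and the stack is still home. Handing in.

```bash
python3 -c "
from cell import r
print(r.hand_in())"
```

```text
the job is handed in; nothing more can be done
None
```

All five boards (three wide below, two narrow on top) are stacked flush in the right jig, with the hold-down weight centred on the top board. I handed the job in at about 72 s; the hand-in returned no verdict.

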